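Dip the lubricator's oil tank and hold up the dipstick for reading

TASK

Check the oil in the grey lubricator tank: pull the ringed plug out of its slanting dip tube and hang it by its ring on the tank's hook, never on the dirty table. Then take the dipstick from its drip tray, slide it down the open tube until its collar stops on the mouth, rest it there half a second and draw it right out again. Finish while still holding it: keep it still and level, graduated flat upwards, with its tip over the drip tray and some 10 to 15 cm above the table, the plug hanging on the hook and everything else left where it was.

Things in the scene. Friction and masses are not known exactly. Their poses are not given: they have to be found in the camera images.
- oil_tank: fixed grey steel oil tank, 90 (x) x 140 (y) x 125 mm high (5 mm cover, 102 x 152 mm, at the top; filler cap to z = 152 mm on its left half) on a base plate 118 x 164 x 6 mm. Origin: centre of its underside, on the table; its front faces -x, z is up. The dip tube leaves its right side (-y) and rises outwards, away from the tank, at 40 degrees above level, in the plane x = 0. The hook sits on its front on a flat strap 22 mm wide (to z = 154 mm)
- tube_mouth (a point): centre of the open mouth of the dip tube, in the tank's frame at (0, -118, 150) mm. Its z axis points out of the tube along the tube's axis (in the tank's frame (0, -0.766, 0.643)), its x axis is the tank's x. Outside diameter 27 mm at the lip, 20 mm below; bore 14 mm, flared over the last 12 mm to 21 mm; bore 75 mm long, then the empty inside of the tank
- hook_seat (a point): middle of the hook's level bar, in the tank's frame at (-88, -10, 150) mm; axes as the tank's. The bar is 8 mm thick, leaves the strap at x = -49 mm, runs straight to -x and turns up at its end (x = -108 to -117 mm), the top of the turned-up end 17 mm above the bar's axis
- tube_plug: loose steel plug, 70 g, that stops the tube at the start. Origin: centre of the flange's underside, which rests on the tube's mouth; its z axis runs from the stem to the ring (out of the tube at the start), its x axis is the normal of the ring's plane (the tank's x at the start, so the ring stands in a vertical plane). Stem 12 mm thick reaching to z = -30 mm, flange 29 mm across and 6 mm thick, ring centre at z = 36 mm
- plug_ring (a point): centre of the plug's ring, a flat upright ring of 54 mm outside and 36 mm inside diameter, 7 mm thick along its axis (the plug's x); pinch its rim across the flat sides without letting the fingertips stand into the hole, which the hook must fill
- drip_tray: fixed aluminium drip tray 270 (x) x 100 (y) mm, walls 18 mm high and 3 mm thick. Origin: centre of its underside, on the table. Two notched saddles stand in it, 40 mm wide, 5 mm thick, up to 45 mm high, at x = -117 and x = +5 mm; the dipstick lies in them along x
- dipstick: loose dipstick, 120 g, balanced some 20 to 25 mm ahead of its origin. Origin: centre of the handle, on the rod's axis; +x runs along the rod to the tip, +z is the graduated flat side (up at the start; origin 45 mm above the table). Wooden handle 90 (x) x 16 (y) x 18 (z) mm, brass collar 29 mm across from x = 53 to 59 mm, round steel rod 10 mm thick from there to x = 164 mm, then a flat blade 10 mm wide and 4 mm thick to the tip at x = 214 mm
- stick_collar (a point): centre of the collar's stop face (tip side), at x = 59 mm of the dipstick; axes as the dipstick's
- stick_tip (a point): tip of the dipstick, at x = 214 mm; axes as the dipstick's
- tape_measure: bystander: round black tape measure, 66 x 64 x 31 mm; origin centre of its underside
- quoin_key: bystander: T-handled steel key, 88 x 129 x 17 mm, lying flat; origin centre of its underside
- stamp_pad: bystander: small grey stamp pad with a black block on it, 30 x 75 x 18 mm; origin centre of its underside

How it is judged (in metres and radians):
On the way, in this order (a step that is already met when the one before it is completed fails the run):
1. the plug hangs by its ring on the hook, let go (x of plug_ring in the frame of hook_seat between -0.026 and 0.034 m and y of plug_ring in the frame of hook_seat between -0.015 and 0.015 m and z of plug_ring in the frame of hook_seat between -0.02 and -0.004 m and contact force between tube_plug and the fingers below 0.05 N and contact force between tube_plug and oil_tank above 0.1 N), for 0.2 s.
2. the dipstick is in the tube as far as its collar allows (z of stick_collar in the frame of tube_mouth below 0.003 m and distance between stick_collar and tube_mouth below 0.006 m and angle between the x axis of dipstick and the z axis of tube_mouth, either way round below 0.1 rad), for 0.2 s.
3. the dipstick is drawn right out of the tube (z of stick_tip in the frame of tube_mouth above 0.01 m), for 0.1 s.
At the end, for the whole second after the job is handed in: The dipstick is held by the fingers alone, still (below 3 cm/s), level within 8 degrees with its graduated side up, its tip straight above some part of the drip tray and 8 to 20 cm above the table, touching neither tray nor tank; the plug hangs by its ring on the hook's bar, untouched by the robot (x of plug_ring in the frame of hook_seat between -0.026 and 0.034 m and y of plug_ring in the frame of hook_seat between -0.015 and 0.015 m and z of plug_ring in the frame of hook_seat between -0.02 and -0.004 m and contact force between tube_plug and the arm below 0.05 N and contact force between tube_plug and the fingers below 0.05 N and x of stick_tip in the frame of drip_tray between -0.135 and 0.135 m and y of stick_tip in the frame of drip_tray between -0.05 and 0.05 m and height (world z) of stick_tip between 0.08 and 0.2 m and angle between dipstick's own z axis and vertical below 0.14 rad and contact force between dipstick and the fingers above 1 N and contact force between dipstick and drip_tray below 0.05 N and contact force between dipstick and oil_tank below 0.05 N and linear speed of dipstick below 0.03 m/s and angular speed of dipstick below 0.15 rad/s); the arm keeps its last pose, push and grip.
It fails at once if the plug is dropped or laid on the table (height (world z) of tube_plug below 0.045 m).
It fails at once if a bystander is shoved more than 3 cm (distance of any of tape_measure, quoin_key, stamp_pad from where it was at the start of the episode above 0.03 m).
It also fails if it takes over 70 s, if anything falls off the work surface, if the arm or the gripper's body presses on something with over 40 N, if the wrist force passes 120 N, or if a joint passes its speed limit or range.

ROBOT

A 6-joint arm with a two-finger parallel gripper is mounted at the origin on a cart in front of the work surface, level with it; the furniture and walls round the work are solid. World frame = base frame: x ahead of the robot, y to its left, z up, the work surface at z = 0. Lengths are in m, angles in degrees, forces in N, time in s.
With the tool pointing down it reaches from about 0.325 to 0.775 m from the base axis. Payload 5.5 kg.
Tool frame: the origin (TCP) lies between the finger pads; the fingertips stand 14 mm ahead of it and the grasp point (between the pads) lies 5 mm behind it; z points along the fingers, y is the direction in which the jaws open and shut (so a half turn about z gives the same grasp; the last joint's range is limited). The gripper opens to 85 mm and grips with 20 to 120 N. Pads are 22 mm wide; open, the fingers measure 114 mm over their backs; the gripper's body (76 mm by 85 mm) begins 54 mm behind the grasp point. The pads swing forward as they close: fully open they stand 13 mm farther back than shut.
Start: joints at [-68.852, 5.22, 70.514, -0, 104.267, -3.249], TCP at [0.248, -0.546, 0.245] pointing down, gripper open.
Joint ranges: [-164.24, 164.24], [-49.07, 125.15], [9.68, 141.18], [-86.29, 266.29], [3.28, 154.24], [-151.56, 151.56]. Speed limits (degrees/s): [147.25, 147.25, 172.46, 180, 180, 180].

INTERFACE

Orientations are given as a 3x3 rotation matrix whose columns are the frame's x, y, z axes.
In Python, from station import telemetry, optics, bot gives the robot as it stands. The module is installed in compiled form; this text tells all that it offers.
- The arm moves only by the tool servo_tool, never from a script. Its argument "motion" is a list of rows, each a list of 7 numbers: the shift along the tool's x, y, z in m, then the turn, a rotation vector about the tool's x, y, z in rad, then the finger opening in m, from 0 to 0.0854. A call has 1 to 10 rows; each row shifts and turns the commanded pose from where the row before left it, along the tool's axes as they then stand; what a row does not reach is not made up. A row lasts 1/10 s, in which the tool goes at most 50 mm and 8.59 degrees, less where a joint would pass 70% of its speed; a pose out of reach is approached as far as the arm can. A call is refused whole if a number of a shift passes 0.05 or a number of a turn 0.15, either way. A call with a gripper value outside its range is refused whole. The fingers move at their own pace and stop on an object; the grip force is fixed at half the most. Time passes only in rows, so rows that do not move let the fingers close. It gives the time, the measured TCP pose, the force and the opening at its end, in the units of the state.
- telemetry.get_obs(): the state, without advancing time (a new reading comes with each control period).
- optics.snapshot(name): name is "scene" or "top" or "wrist"; returns a dict with "color" (400x640x3 uint8, blue, green, red), "depth" (400x640 float32, m along the optical axis (not along the pixel's ray), 0 where there is no reading), "mtx" (3x3 intrinsics, pixels), "T" (4x4, takes a point from camera to world coordinates). Camera axes: x right, y up, looking along -z (the intrinsics and any distortion apply to the point x, -y, -z); pixel columns grow to the right and rows downward; lengths in m; the calibration is good to about 2 mm. A picture is of the moment at which its call begins.
- bot.close_job(): hands the job in, once; it reports no verdict.
Trained networks look in a picture, given as the dict that the camera call returned (one of the last four; its "shot" number tells which), for a name from the list of things; names that differ only in an ending like _2 or _b are one class to them, and where a whole thing is asked for, a point or a joint stands for the part that bears it (a point fixed in the world has none). Each returns a list of dicts, best first, with "conf" (0 to 1); they miss things now and then, are a little off and sometimes report something else, mostly with a low value. They report only what shows in the picture. A call takes as long as a camera call.
- optics.boxes_of(query, picture): "bbox" ([left, top, right, bottom] in pixels, round what is visible of it).
The state is a dict: "clock": time; "joint_positions": joint angles; "qd": joint speeds; "tau": joint torques, N m; "eef_pos": TCP position; "eef_rot": TCP orientation; "wrist_force": force on the tool from outside, world axes, zero at the start; "ft_torque": the same for the moment, N m; "width": finger opening in m.
Only numpy, scipy, OpenCV 4.12 (cv2) and the standard library are available. Lean on these libraries where they do the work, as an engineer would, in place of code of your own. Each camera call takes 0.05 s, during which the arm holds its last target.

## Working session

There is one attempt and no reset: what is moved stays moved. The work goes in short steps, Python scripts to look and compute and a tool call to move; the robot and the scene stay as the last step left them, time stands still between calls to the robot, and variables do not carry over. Pictures are saved under pics/ and viewed, and the job is handed in when it is done.

Besides the shell and the picture viewer there is one more tool, called after "Request:" as name(argument=value, ...), one argument or row to a line, values as JSON. servo_tool: Moves the arm, as the interface text tells. Its arguments: {"type":"object","properties":{"motion":{"type":"array","items":{"type":"array","items":{"type":"number"}}}},"required":["motion"]}

```bash
mkdir -p pics; cat > h.py <<'E'
import numpy as np,cv2
from station import telemetry, optics, bot
def cloud(p):
    d=p["depth"];h,w=d.shape;K=p["mtx"]
    u,v=np.meshgrid(np.arange(w),np.arange(h))
    P=np.stack([(u-K[0,2])/K[0,0]*d,-(v-K[1,2])/K[1,1]*d,-d],-1)
    W=P@p["T"][:3,:3].T+p["T"][:3,3]
    W[d==0]=np.nan
    return W
E
python3 - <<'E'
from h import *
for n in ["scene","top","wrist"]:
    p=optics.snapshot(n);cv2.imwrite(f"pics/a_{n}.png",p["color"])
    np.savez(f"a_{n}.npz",color=p["color"],depth=p["depth"],mtx=p["mtx"],T=p["T"])
    print(n,p.keys(),p["T"].round(3).tolist(),p["mtx"].round(1).tolist())
    for q in ["oil_tank","tube_plug","drip_tray","dipstick","tape_measure","quoin_key","stamp_pad"]:
        b=optics.boxes_of(q,p)
        print(q,[(np.round(x["bbox"]).astype(int).tolist(),round(x["conf"],2)) for x in b[:2]])
print(telemetry.get_obs())
E
```

```text
scene dict_keys(['color', 'depth', 'mtx', 'T', 'shot']) [[-0.59, 0.633, -0.501, 0.071], [-0.807, -0.462, 0.368, 0.437], [0.002, 0.622, 0.783, 0.845], [0.0, 0.0, 0.0, 1.0]] [[464.7, 0.0, 318.4], [0.0, 464.7, 199.9], [0.0, 0.0, 1.0]]
oil_tank [([232, 189, 342, 295], 0.69), ([338, 166, 366, 194], 0.42)]
tube_plug [([338, 164, 371, 193], 0.65)]
drip_tray [([353, 142, 406, 241], 0.55), ([376, 134, 393, 219], 0.31)]
dipstick [([376, 136, 392, 220], 0.57)]
tape_measure [([199, 275, 233, 306], 0.58)]
quoin_key [([349, 247, 392, 303], 0.54)]
stamp_pad [([328, 148, 342, 168], 0.64), ([231, 187, 341, 294], 0.3)]
top dict_keys(['color', 'depth', 'mtx', 'T', 'shot']) [[-0.004, 0.994, -0.111, 0.445], [-1.0, -0.003, 0.012, 0.098], [0.011, 0.111, 0.994, 0.97], [0.0, 0.0, 0.0, 1.0]] [[370.4, 0.0, 318.4], [0.0, 370.4, 204.8], [0.0, 0.0, 1.0]]
oil_tank [([240, 187, 329, 264], 0.69)]
tube_plug [([325, 210, 357, 224], 0.7), ([242, 188, 327, 269], 0.45)]
drip_tray [([340, 157, 441, 256], 0.94)]
dipstick [([361, 167, 436, 236], 0.89)]
tape_measure [([205, 196, 228, 219], 0.94)]
quoin_key [([295, 255, 348, 
[... 486 characters left out ...]
5136803e+01, -1.44478422e-04,
        1.04266546e+02, -3.24916609e+00]), 'qd': array([-0.08787161,  0.03407036,  0.01264481, -0.01247243,  0.01458666,
       -0.06242944]), 'tau': array([-1.57136466e-03, -4.58474922e+01, -4.18095875e+01, -2.31973700e-04,
        1.05034458e-03, -3.08781898e-05]), 'eef_pos': array([ 0.24782679, -0.54644565,  0.24527238]), 'eef_rot': array([[ 9.10710461e-01,  4.13045343e-01, -4.58193495e-06],
       [ 4.13045343e-01, -9.10710461e-01,  5.07122218e-06],
       [-2.07817138e-06, -6.51096199e-06, -1.00000000e+00]]), 'wrist_force': array([0.65857975, 0.07324541, 0.23548715]), 'ft_torque': array([ 0.01322771, -0.0099705 ,  0.03709645]), 'width': 0.08537147804894403}
```

View pics/a_scene.png

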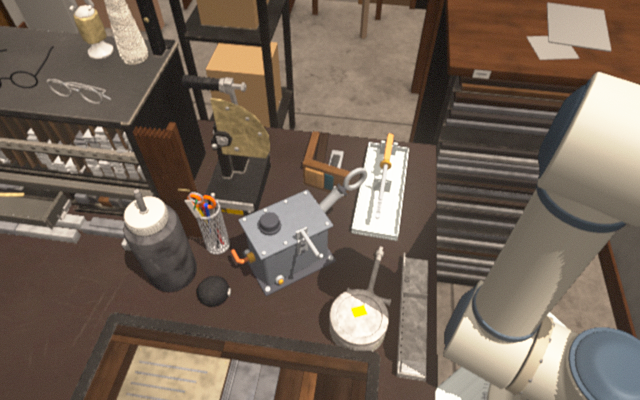

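View pics/a_top.png

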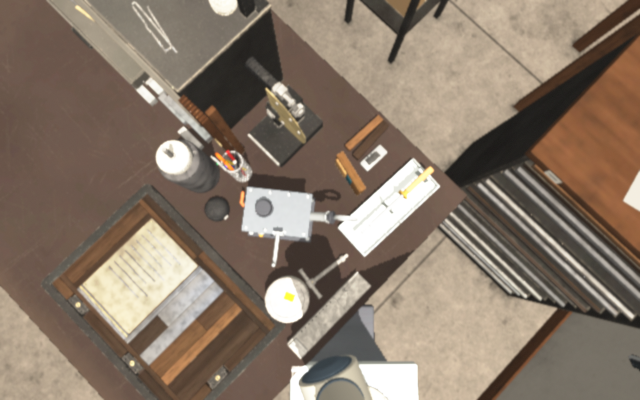

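```bash
python3 - <<'E'
from h import *
def L(n):
    z=np.load(f"a_{n}.npz");return {k:z[k] for k in z}
for n in ["top","scene"]:
    p=L(n);W=cloud(p)
    bt={"top":[235,180,335,270],"scene":[225,185,345,300]}[n]
    m=np.zeros(W.shape[:2],bool);m[bt[1]:bt[3],bt[0]:bt[2]]=1
    s=m&(abs(W[...,2]-0.125)<0.004)
    lab=cv2.connectedComponentsWithStats(s.astype(np.uint8))
    i=1+np.argmax(lab[2][1:,4]);s=lab[1]==i
    r=cv2.minAreaRect((W[s][:,:2]*1000).astype(np.float32));print(n,"cover",r,np.median(W[s][:,2]))
    bt={"top":[335,150,445,262],"scene":[345,130,412,245]}[n]
    m[:]=0;m[bt[1]:bt[3],bt[0]:bt[2]]=1
    s=m&(W[...,2]>0.010)&(W[...,2]<0.022)
    r=cv2.minAreaRect((W[s][:,:2]*1000).astype(np.float32));print("tray",r)
    s=m&(W[...,2]>0.044)&(W[...,2]<0.08)
    r=cv2.minAreaRect((W[s][:,:2]*1000).astype(np.float32));print("stick",r,s.sum())
    table=W[(abs(W[...,2])<0.01)];print("table z",np.median(table[:,2]))
    for c,b in {"plug":{"top":[325,208,362,228],"scene":[334,162,373,196]}[n],"hook":{"top":[270,236,284,268],"scene":[290,225,325,262]}[n]}.items() if 0 else [("plug",{"top":[325,208,362,228],"scene":[334,162,373,196]}[n]),("hook",{"top":[270,236,284,268],"scene":[290,225,325,262]}[n])]:
        x=W[b[1]:b[3],b[0]:b[2]].reshape(-1,3);x=x[x[:,2]>0.14]
        print(c,len(x),x.min(0).round(3),x.max(0).round(3),np.median(x,0).round(3))
    c=p["color"]
    if n=="top": cr=c[140:275,230:450]
    else: cr=c[125:310,190:415]
    cv2.imwrite(f"pics/crop_{n}.png",cv2.resize(cr,None,fx=3.4,fy=3.2,interpolation=cv2.INTER_CUBIC))
E
```

```text
top cover ((522.8812255859375, 175.91456604003906), (167.34091186523438, 102.79168701171875), 83.51485443115234) 0.12676320806029018
tray ((577.0327758789062, -28.815811157226562), (232.9832000732422, 333.2288513183594), 42.01405715942383)
stick ((601.5205688476562, -92.94625854492188), (214.1652069091797, 231.87033081054688), 15.095788955688477) 1039
table z -0.0002717373033888637
plug 226 [0.496 0.006 0.141] [0.523 0.074 0.192] [0.506 0.054 0.159]
hook 109 [0.403 0.177 0.149] [0.468 0.19  0.169] [0.435 0.183 0.153]
scene cover ((523.1525268554688, 173.01318359375), (170.2621307373047, 104.59029388427734), 84.0909652709961) 0.12765206448568855
tray ((558.8087158203125, -89.54226684570312), (126.5157699584961, 275.3061828613281), 42.08360290527344)
stick ((579.221923828125, -89.55606079101562), (101.7428207397461, 253.58749389648438), 33.90165328979492) 569
table z 0.0008068201952560194
plug 412 [0.496 0.003 0.14 ] [0.524 0.078 0.193] [0.505 0.044 0.159]
hook 210 [0.404 0.168 0.141] [0.48  0.189 0.169] [0.45  0.182 0.154]
```

View pics/crop_top.png

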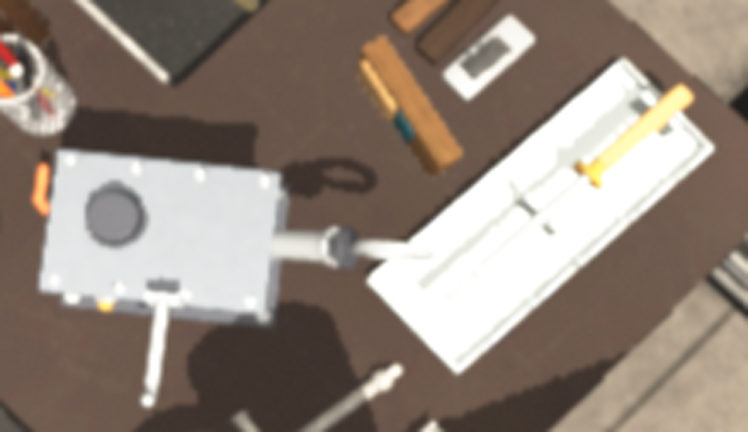

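View pics/crop_scene.png

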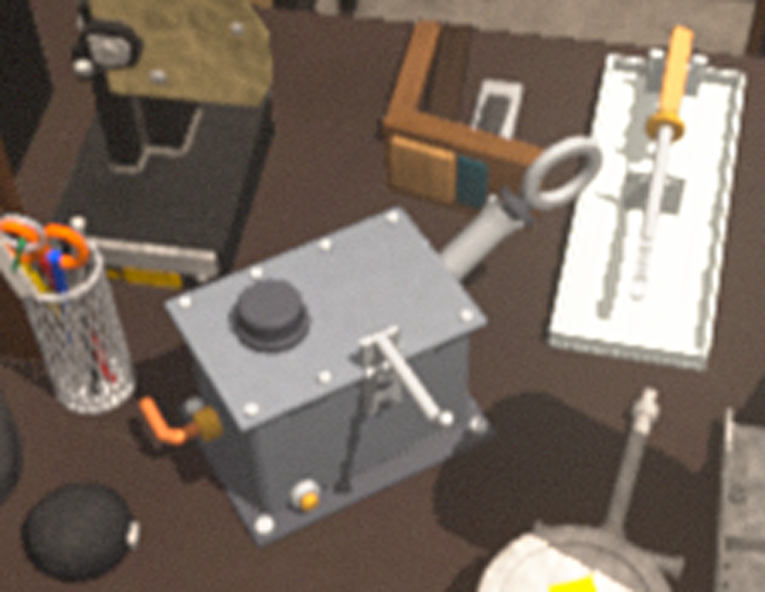

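```bash
cat > fit.py <<'E'
from h import *
from scipy.optimize import least_squares
def box(P,c,s):
    q=abs(P-np.array(c))-np.array(s)/2
    return np.linalg.norm(np.maximum(q,0),axis=1)+np.minimum(q.max(1),0)
def cyl(P,a,b,r):
    a=np.array(a,float);b=np.array(b,float);d=b-a;L=np.linalg.norm(d);d/=L
    t=(P-a)@d;rad=np.linalg.norm(P-a-np.outer(t,d),axis=1)
    q=np.stack([rad-r,abs(t-L/2)-L/2],1)
    return np.linalg.norm(np.maximum(q,0),axis=1)+np.minimum(q.max(1),0)
T=np.array([0,-.766,.643]);M=np.array([0,-118,150.])
def tank(P):
    ds=[box(P,(0,0,122.5),(102,152,5)),box(P,(0,0,63),(90,140,118)),box(P,(0,0,3),(118,164,6)),
        cyl(P,M-70*T,M,10),cyl(P,M-8*T,M,13.5),cyl(P,M,M+6*T,14.5),
        cyl(P,(-49,-10,150),(-112,-10,150),4)]
    c=M+36*T;Q=P-c # ring
    rad=np.hypot(Q[:,1],Q[:,2]);q=np.stack([abs(rad-22.5)-4.5,abs(Q[:,0])-3.5],1)
    ds.append(np.linalg.norm(np.maximum(q,0),axis=1)+np.minimum(q.max(1),0))
    return np.min(ds,0)
def tray(P):
    ds=[box(P,(0,0,1.5),(270,100,3))]
    ds+=[box(P,(s*133.5,0,9),(3,100,18)) for s in(-1,1)]+[box(P,(0,s*48.5,9),(270,3,18)) for s in(-1,1)]
    return np.min(ds,0)
def stick(P):
    return np.min([box(P,(0,0,0),(90,16,18)),cyl(P,(53,0,0),(59,0,0),14.5),cyl(P,(45,0,0),(164,0,0),5),box(P,(189,0,0),(50,10,4))],0)
def loc(W,p,z0):
    c,s=np.cos(p[2]),np.sin(p[2]);d=W-np.array([p[0],p[1],z0+p[3]])
    return np.stack([c*d[:,0]+s*d[:,1],-s*d[:,0]+c*d[:,1],d[:,2]],1)
def fit(W,f,p0,z0,n=4,gate0=25):
    p=np.array(p0,float)
    for g in np.geomspace(gate0,5,n):
        s=abs(f(loc(W,p,z0)))<g
        X=W[s]
        r=least_squares(lambda q:f(loc(X,q*np.array([1,1,.01,1]),z0)),p/np.array([1,1,.01,1]),loss="soft_l1",f_scale=1.5)
        p=r.x*np.array([1,1,.01,1])
    d=f(loc(X,p,z0))
    return p,len(X),np.median(abs(d))
E
python3 - <<'E'
from fit import *
def L(n):
    z=np.load(f"a_{n}.npz");return {k:z[k] for k in z}
pt=[];ps=[]
B={"top":([235,180,365,275],[335,150,445,262]),"scene":([225,160,380,305],[345,130,412,245])}
for n in ["top","scene"]:
    W=cloud(L(n))*1000
    def get(b,zmin):
        x=W[b[1]:b[3],b[0]:b[2]].reshape(-1,3);x=x[np.isfinite(x).all(1)];return x[x[:,2]>zmin]
    a=get(B[n][0],8);b=get(B[n][1],-5)
    pt.append(a);ps.append(b)
    print(n,"tank",fit(a,tank,[522,173,-.12,0],0))
    print(n,"tray",fit(b,tray,[555,-90,np.radians(132),0],0))
    b2=b[b[:,2]>32]
    print(n,"stick",fit(b2,stick,[620,-150,np.radians(132),0],45))
a=np.vstack(pt);b=np.vstack(ps);
p,_,_=r=fit(a,tank,[522,173,-.12,0],0);print("tank",r)
print("tray",fit(b,tray,[555,-90,np.radians(132),0],0))
print("stick",fit(b[b[:,2]>32],stick,[620,-150,np.radians(132),0],45))
c,s=np.cos(p[2]),np.sin(p[2]);R=np.array([[c,-s,0],[s,c,0],[0,0,1]]);t=np.array([p[0],p[1],p[3]])
for k,v in dict(mouth=M,ring=M+36*T,hook=np.array([-88,-10,150.])).items():print(k,R@v+t)
E
```

```text
top tank (array([ 5.24536124e+02,  1.80744395e+02, -1.20661142e-01,  2.26555345e+00]), 3157, np.float64(1.0366773539806786))
top tray (array([ 5.48519490e+02, -9.19928043e+01,  2.31194764e+00,  5.21721109e-01]), 3775, np.float64(0.8978692273885048))
top stick (array([ 6.12707153e+02, -1.67543059e+02,  2.30757309e+00, -5.87976964e-01]), 549, np.float64(0.8692583535542742))
scene tank (array([ 5.24553167e+02,  1.80986752e+02, -1.13175617e-01,  3.22004330e+00]), 5738, np.float64(0.7808082178639282))
scene tray (array([548.31326309, -94.70147471,   2.31024306,   2.14897386]), 3696, np.float64(0.8632652924037143))
scene stick (array([ 609.8661248 , -166.39304553,    2.30283173,    1.03519305]), 539, np.float64(0.90812989431282))
tank (array([ 5.24525967e+02,  1.80877188e+02, -1.13938278e-01,  2.91468205e+00]), 8891, np.float64(0.9073408427494627))
tray (array([548.7005049 , -93.54366171,   2.31523584,   1.36779311]), 7406, np.float64(0.9103318344054799))
stick (array([ 6.12850937e+02, -1.68573531e+02,  2.30566621e+00,  3.41403129e-01]), 1085, np.float64(1.0419260605488319))
mouth [511.1103213   63.64229326 152.91468205]
ring [507.97515304  36.24509457 176.06268205]
hook [435.95963542 180.94691556 152.91468205]
```

```bash
cat > plan.py <<'E'
import numpy as np, json
from scipy.spatial.transform import Rotation as Ro
from station import telemetry
yaw=-0.115; tz=0.001
c,s=np.cos(yaw),np.sin(yaw)
RT=np.array([[c,-s,0],[s,c,0],[0,0,1]])
PT=np.array([0.5245,0.1809,tz])
Tt=np.array([0,-np.cos(np.radians(40)),np.sin(np.radians(40))]);Mt=np.array([0,-.118,.150])
def w(v): return RT@np.asarray(v,float)+PT
def frame(y,z):
    x=np.cross(y,z);return np.stack([x,y,z],1)
def plan(p1,R1,grip,n,start=None):
    o=telemetry.get_obs() if start is None else None
    p0,R0=(o["eef_pos"],o["eef_rot"]) if start is None else start
    U,_,V=np.linalg.svd(R1);R1=U@V
    rv=Ro.from_matrix(R0.T@R1).as_rotvec()/n
    assert np.linalg.norm(rv)<0.15,np.degrees(np.linalg.norm(rv))
    d=(np.asarray(p1)-p0)/n
    assert np.linalg.norm(d)<0.05
    R=R0.copy();rows=[]
    for k in range(n):
        rows.append([round(float(a),4) for a in (*(R.T@d),*rv)]+[grip])
        R=R@Ro.from_rotvec(rv).as_matrix()
    for i in range(0,n,10):print(json.dumps(rows[i:i+10]))
    return p1,R1
def st():
    o=telemetry.get_obs();print("t",round(o["clock"],2),"p",o["eef_pos"].round(4),"q",o["joint_positions"].round(1),"F",o["wrist_force"].round(1),"w",round(o["width"],4));return o
E
python3 - <<'E'
from plan import *
Tw=RT@Tt; z=-Tw; y=RT@[1,0,0]; R=frame(y,z)
p=w(Mt+Tt*(0.0695+0.09)); print(p,R.round(3).tolist())
plan(p,R,0.06,20)
E
```

```text
[ 0.49693967 -0.05769762  0.25352462] [[0.074, 0.993, 0.088], [0.639, -0.115, 0.761], [0.766, 0.0, -0.643]]
[[0.0214, -0.0171, -0.0004, 0.0224, 0.0396, -0.0481, 0.06], [0.0222, -0.0161, 0.0008, 0.0224, 0.0396, -0.0481, 0.06], [0.0229, -0.0149, 0.0021, 0.0224, 0.0396, -0.0481, 0.06], [0.0235, -0.0138, 0.0033, 0.0224, 0.0396, -0.0481, 0.06], [0.024, -0.0125, 0.0045, 0.0224, 0.0396, -0.0481, 0.06], [0.0243, -0.0113, 0.0058, 0.0224, 0.0396, -0.0481, 0.06], [0.0246, -0.0099, 0.007, 0.0224, 0.0396, -0.0481, 0.06], [0.0247, -0.0086, 0.0082, 0.0224, 0.0396, -0.0481, 0.06], [0.0248, -0.0072, 0.0093, 0.0224, 0.0396, -0.0481, 0.06], [0.0247, -0.0058, 0.0104, 0.0224, 0.0396, -0.0481, 0.06]]
[[0.0245, -0.0044, 0.0115, 0.0224, 0.0396, -0.0481, 0.06], [0.0242, -0.0029, 0.0126, 0.0224, 0.0396, -0.0481, 0.06], [0.0238, -0.0015, 0.0136, 0.0224, 0.0396, -0.0481, 0.06], [0.0233, -0.0, 0.0145, 0.0224, 0.0396, -0.0481, 0.06], [0.0226, 0.0014, 0.0154, 0.0224, 0.0396, -0.0481, 0.06], [0.0219, 0.0029, 0.0163, 0.0224, 0.0396, -0.0481, 0.06], [0.0211, 0.0043, 0.017, 0.0224, 0.0396, -0.0481, 0.06], [0.0202, 0.0056, 0.0177, 0.0224, 0.0396, -0.0481, 0.06], [0.0191, 0.007, 0.0184, 0.0224, 0.0396, -0.0481, 0.06], [0.018, 0.0083, 0.0189, 0.0224, 0.0396, -0.0481, 0.06]]
```

Request:
servo_tool(
  motion=[
    [0.021,-0.017,0,0.022,0.04,-0.048,0.06],
    [0.022,-0.016,0.001,0.022,0.04,-0.048,0.06],
    [0.023,-0.015,0.002,0.022,0.04,-0.048,0.06],
    [0.0235,-0.014,0.003,0.022,0.04,-0.048,0.06],
    [0.024,-0.0125,0.0045,0.022,0.04,-0.048,0.06],
    [0.024,-0.011,0.006,0.022,0.04,-0.048,0.06],
    [0.0245,-0.01,0.007,0.022,0.04,-0.048,0.06],
    [0.0245,-0.0085,0.008,0.022,0.04,-0.048,0.06],
    [0.025,-0.007,0.009,0.022,0.04,-0.048,0.06],
    [0.0245,-0.006,0.0105,0.022,0.04,-0.048,0.06],
  ],
)

```text
clock: 2.2
eef_pos: [0.372, -0.3021, 0.2496]
eef_rot: [[0.571, 0.803, 0.17], [0.703, -0.585, 0.404], [0.424, -0.111, -0.899]]
wrist_force: [0.3, 0.7, 0.3]
width: 0.0602
```

Request:
servo_tool(
  motion=[
    [0.0245,-0.0045,0.0115,0.022,0.04,-0.048,0.06],
    [0.024,-0.003,0.0125,0.022,0.04,-0.048,0.06],
    [0.024,-0.0015,0.0135,0.022,0.04,-0.048,0.06],
    [0.023,0,0.0145,0.022,0.04,-0.048,0.06],
    [0.0225,0.0015,0.0155,0.022,0.04,-0.048,0.06],
    [0.022,0.003,0.016,0.022,0.04,-0.048,0.06],
    [0.021,0.004,0.017,0.022,0.04,-0.048,0.06],
    [0.02,0.0055,0.0175,0.022,0.04,-0.048,0.06],
    [0.019,0.007,0.0185,0.022,0.04,-0.048,0.06],
    [0.018,0.008,0.019,0.022,0.04,-0.048,0.06],
  ],
)

```text
clock: 3.2
eef_pos: [0.4963, -0.0587, 0.2545]
eef_rot: [[0.068, 0.993, 0.097], [0.636, -0.118, 0.762], [0.768, 0.01, -0.64]]
wrist_force: [0.5, -0.0, 0.0]
width: 0.0598
```

```bash
python3 - <<'E'
from plan import *
from h import *
st()
p=optics.snapshot("wrist");cv2.imwrite("pics/b_wrist.png",p["color"])
np.savez("b_wrist.npz",**{k:p[k] for k in["color","depth","mtx","T"]})
q=optics.snapshot("scene");cv2.imwrite("pics/b_scene.png",q["color"])
o=st();print(o["eef_rot"].round(3).tolist())
E
```

```text
t 3.2 p [ 0.4963 -0.0587  0.2545] q [-37.   -1.   87.9  47.2 114.6 -18.3] F [ 0.5 -0.   0. ] w 0.0598
t 3.3 p [ 0.4964 -0.0576  0.2535] q [-36.9  -1.   88.   47.2 114.6 -18.3] F [-0.6  0.4 -0.2] w 0.06
[[0.068, 0.993, 0.095], [0.635, -0.117, 0.763], [0.769, 0.008, -0.639]]
```

View pics/b_wrist.png

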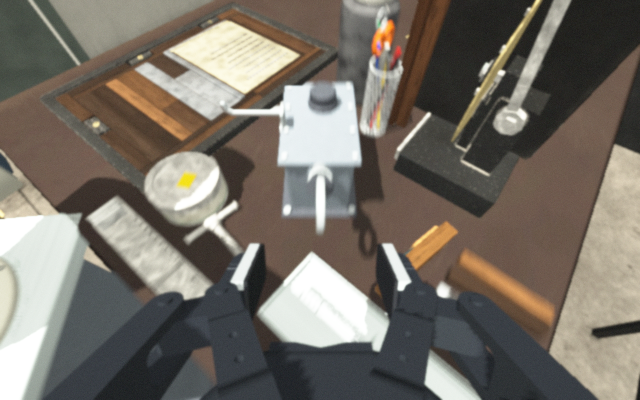

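View pics/b_scene.png

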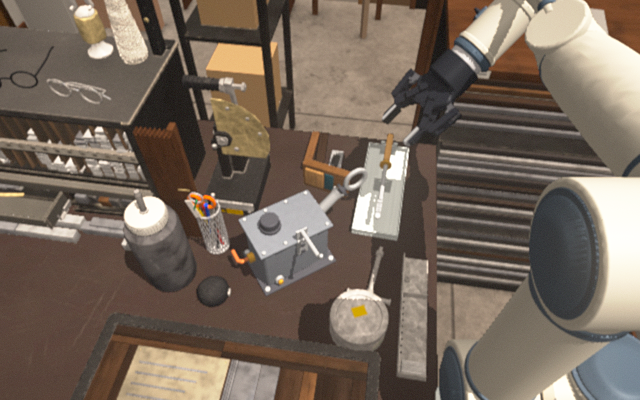

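```bash
python3 - <<'E'
from fit import *
z=np.load("b_wrist.npz");W=cloud({k:z[k] for k in z})*1000
x=W[70:235,215:375].reshape(-1,3);x=x[np.isfinite(x).all(1)];x=x[x[:,2]>8]
x=x[x[:,1]>-20]
r=fit(x,tank,[524.5,180.9,-.115,1],0);print(r)
b=W[190:240,300:340].reshape(-1,3);b=b[(b[:,2]>150)&(b[:,1]<70)]
print(len(b),np.nanmedian(b,0),np.nanmin(b,0),np.nanmax(b,0))
# ring only in local x
l=loc(b,r[0],0);print(np.median(l,0),l.min(0),l.max(0))
h=W[95:120,215:290].reshape(-1,3);h=h[np.isfinite(h).all(1)];h=h[h[:,2]>140];lh=loc(h,r[0],0);print("hook",lh.min(0),lh.max(0),np.median(lh,0))
E
```

```text
(array([ 5.24031548e+02,  1.82876508e+02, -1.15021024e-01,  2.98563481e+00]), 8674, np.float64(0.4644335571419447))
421 [504.06302159  14.49653416 182.60795808] [495.34553142   2.31162483 150.0852645 ] [523.23911291  58.44436276 192.14482405]
[  -0.76441852 -169.48052459  179.62232327] [ -14.1283137  -181.7575339   147.09962969] [  13.83776637 -126.68008954  189.15918923]
hook [-120.17310293  -21.46913501  137.08626118] [-44.17229023   0.9373853  164.3683571 ] [-80.97920974 -12.74977794 150.59062555]
```

```bash
sed -i 's/tz=0.001/tz=0.0015/; s/0.5245,0.1809/0.5242,0.1820/' plan.py; python3 - <<'E'
from plan import *
z=-RT@Tt; y=RT@[1,0,0]; R=frame(y,z)
a=plan(w(Mt+Tt*(0.0695+0.02)),R,0.04,4)
plan(w(Mt+Tt*(0.0695)),R,0.04,2,start=a)
E
```

```text
[[0.0002, -0.0001, 0.0176, 0.0016, -0.0012, 0.0012, 0.04], [0.0002, -0.0001, 0.0176, 0.0016, -0.0012, 0.0012, 0.04], [0.0002, -0.0, 0.0176, 0.0016, -0.0012, 0.0012, 0.04], [0.0003, 0.0, 0.0176, 0.0016, -0.0012, 0.0012, 0.04]]
[[0.0, -0.0, 0.01, 0.0, 0.0, 0.0, 0.04], [0.0, -0.0, 0.01, 0.0, 0.0, 0.0, 0.04]]
```

Request:
servo_tool(
  motion=[
    [0,0,0.0176,0.0016,-0.0012,0.0012,0.04],
    [0,0,0.0176,0.0016,-0.0012,0.0012,0.04],
    [0,0,0.0176,0.0016,-0.0012,0.0012,0.04],
    [0.001,0,0.0176,0.0016,-0.0012,0.0012,0.04],
    [0,0,0,0,0,0,0.04],
    [0,0,0,0,0,0,0.04],
  ],
)

```text
clock: 3.9
eef_pos: [0.5025, -0.005, 0.2099]
eef_rot: [[0.075, 0.993, 0.09], [0.64, -0.117, 0.759], [0.765, 0.001, -0.644]]
wrist_force: [-0.5, -0.1, 0.5]
width: 0.0397
```

```bash
python3 - <<'E'
from fit import *
from plan import *
st()
p=optics.snapshot("wrist");cv2.imwrite("pics/c_wrist.png",cv2.resize(p["color"][100:380,190:450],None,fx=2,fy=2))
W=cloud(p)*1000
x=W[30:330,150:450].reshape(-1,3);x=x[np.isfinite(x).all(1)];x=x[x[:,2]>8]
r=fit(x,tank,[524.2,182,-.115,1],0,gate0=8);print(r)
o=telemetry.get_obs();
c=np.array([0,-118,150])+36*np.array([0,-.766,.643])
def ringpts(X):
    l=loc(X,np.array([524.2,182,-.115,1.5]),0);q=l-c;rad=np.hypot(q[:,1],q[:,2]);return q[(rad<32)&(abs(q[:,0])<12)]
q=ringpts(x);a=np.array([0,-.766,.643]);t=q@a;print(len(q),"t max",np.percentile(t,[50,90,95,98,100]),"x",np.percentile(q[:,0],[5,25,50,75,95]))
n=np.array([0,.643,.766]);print("perp",np.percentile(q@n,[2,50,98]))
E
```

```text
t 3.9 p [ 0.5025 -0.005   0.2099] q [-31.8  -3.2  94.4  46.8 108.  -17.7] F [-0.5 -0.1  0.5] w 0.0397
(array([ 5.23699873e+02,  1.82843133e+02, -1.16613720e-01,  2.96526275e+00]), 12740, np.float64(0.4506483486145072))
1131 t max [11.39337949 25.80417909 26.32595058 26.70288424 28.28454312] x [-9.12100611 -3.11322445 -0.58576067  2.00408431  9.13181881]
perp [-17.37025291   0.35150755  13.00815959]
```

View pics/c_wrist.png

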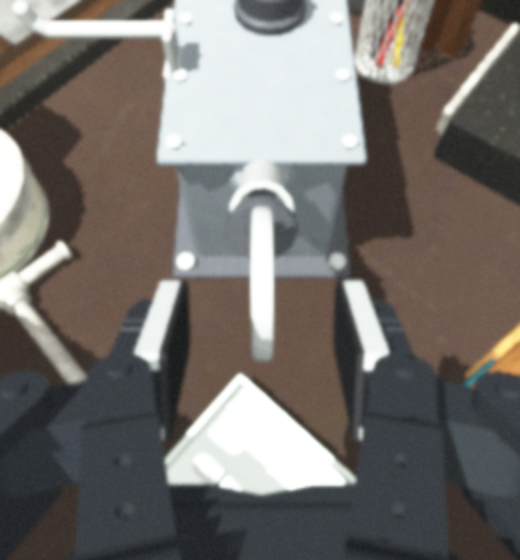

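Request:
servo_tool(
  motion=[
    [0,0,0.01,0,0,0,0.04],
    [0,0,0.01,0,0,0,0.04],
    [0,0,0,0,0,0,0.02],
    [0,0,0,0,0,0,0.0],
    [0,0,0,0,0,0,0.0],
    [0,0,0,0,0,0,0.0],
    [0,0,0,0,0,0,0.0],
  ],
)

```text
clock: 4.65
eef_pos: [0.5045, 0.0097, 0.1971]
eef_rot: [[0.075, 0.993, 0.091], [0.64, -0.118, 0.759], [0.765, 0.001, -0.644]]
wrist_force: [0.5, 0.4, -0.6]
width: 0.0024
```

```bash
python3 - <<'E'
from fit import *
from plan import *
st()
p=optics.snapshot("wrist");cv2.imwrite("pics/d_wrist.png",cv2.resize(p["color"][100:380,190:450],None,fx=2,fy=2))
o=telemetry.get_obs();print((RT.T@(o["eef_pos"]-PT)-Mt)@Tt)
E
```

```text
t 4.65 p [0.5045 0.0097 0.1971] q [-30.3  -3.6  96.1  46.9 106.  -17.7] F [ 0.5  0.4 -0.6] w 0.0024
0.07176439785842455
```

View pics/d_wrist.png

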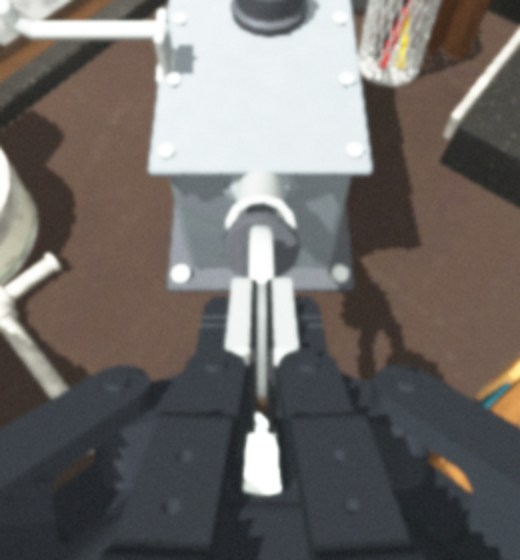

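Request:
servo_tool(
  motion=[
    [0,0,0,0,0,0,0.0],
    [0,0,0,0,0,0,0.0],
    [0,0,0,0,0,0,0.0],
    [0,0,-0.004,0,0,0,0.0],
    [0,0,0,0,0,0,0.0],
  ],
)

```text
clock: 5.2
eef_pos: [0.5043, 0.0063, 0.2]
eef_rot: [[0.075, 0.993, 0.092], [0.64, -0.119, 0.759], [0.764, 0.002, -0.645]]
wrist_force: [0.2, -0.5, -0.6]
width: 0.0025
```

```bash
python3 - <<'E'
from fit import *
from plan import *
st()
p=optics.snapshot("wrist");cv2.imwrite("pics/e_wrist.png",cv2.resize(p["color"][100:380,190:450],None,fx=2,fy=2))
p=optics.snapshot("scene");cv2.imwrite("pics/e_scene.png",cv2.resize(p["color"][100:300,220:460],None,fx=3,fy=3,interpolation=2))
E
```

```text
t 5.2 p [0.5043 0.0063 0.2   ] q [-30.7  -3.6  95.8  46.8 106.4 -17.7] F [ 0.2 -0.5 -0.6] w 0.0025
```

View pics/e_wrist.png

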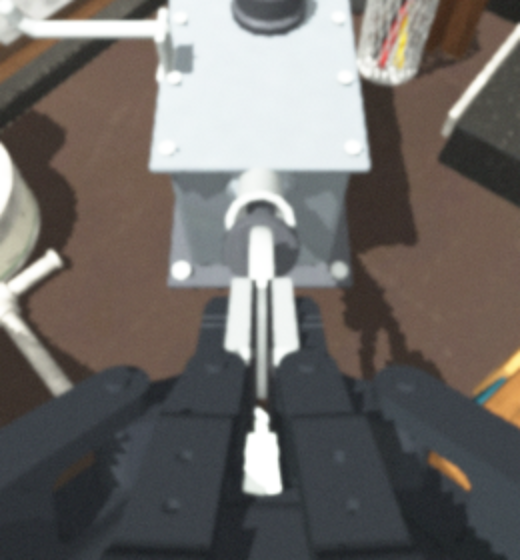

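View pics/e_scene.png

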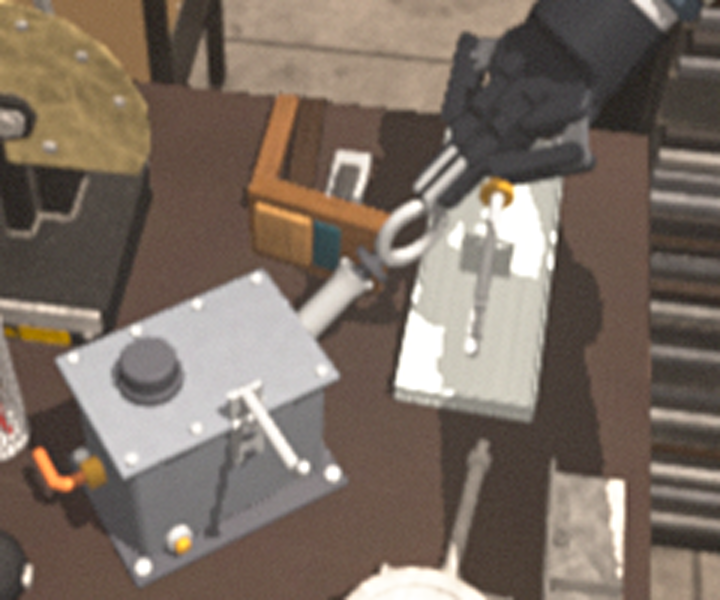

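Request:
servo_tool(
  motion=[
    [0,0,-0.005,0,0,0,0.0],
    [0,0,-0.01,0,0,0,0.0],
    [0,0,-0.01,0,0,0,0.0],
    [0,0,-0.012,0,0,0,0.0],
    [0,0,-0.015,0,0,0,0.0],
    [0,0,0,0,0,0,0.0],
  ],
)

```text
clock: 5.9
eef_pos: [0.4999, -0.0345, 0.235]
eef_rot: [[0.074, 0.993, 0.094], [0.641, -0.12, 0.758], [0.764, 0.004, -0.645]]
wrist_force: [0.9, 0.8, -0.2]
width: 0.0024
```

```bash
python3 - <<'E'
from fit import *
from plan import *
st()
p=optics.snapshot("scene");cv2.imwrite("pics/f_scene.png",cv2.resize(p["color"][100:300,220:460],None,fx=3,fy=3,interpolation=2))
R=frame(RT@[1,0,0],np.array([0,0,-1.]))
a=plan(w([-.145,-.13,.22]),R,0.0,10)
plan(w([-.145,-.01,.2]),R,0.0,6,start=a)
E
```

```text
t 5.9 p [ 0.4999 -0.0345  0.235 ] q [-34.6  -2.2  90.8  46.8 111.6 -17.8] F [ 0.9  0.8 -0.2] w 0.0024
[[0.0046, -0.0146, 0.0074, 0.0005, -0.087, -0.0003, 0.0], [0.0053, -0.0146, 0.007, 0.0005, -0.087, -0.0003, 0.0], [0.0059, -0.0146, 0.0065, 0.0005, -0.087, -0.0003, 0.0], [0.0064, -0.0146, 0.006, 0.0005, -0.087, -0.0003, 0.0], [0.0069, -0.0146, 0.0054, 0.0005, -0.087, -0.0003, 0.0], [0.0074, -0.0146, 0.0048, 0.0005, -0.087, -0.0003, 0.0], [0.0078, -0.0146, 0.0041, 0.0005, -0.087, -0.0003, 0.0], [0.0081, -0.0146, 0.0034, 0.0005, -0.087, -0.0003, 0.0], [0.0084, -0.0146, 0.0027, 0.0005, -0.087, -0.0003, 0.0], [0.0086, -0.0146, 0.002, 0.0005, -0.087, -0.0003, 0.0]]
[[0.02, 0.0, 0.0033, 0.0, 0.0, 0.0, 0.0], [0.02, 0.0, 0.0033, 0.0, 0.0, 0.0, 0.0], [0.02, 0.0, 0.0033, 0.0, 0.0, 0.0, 0.0], [0.02, 0.0, 0.0033, 0.0, 0.0, 0.0, 0.0], [0.02, 0.0, 0.0033, 0.0, 0.0, 0.0, 0.0], [0.02, 0.0, 0.0033, 0.0, 0.0, 0.0, 0.0]]
```

View pics/f_scene.png

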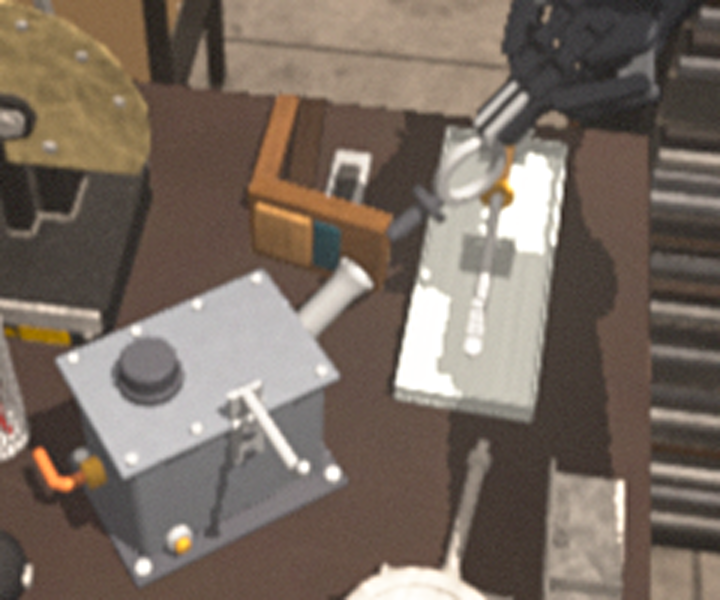

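Plug is out and held by the ring's far rim. Go to the front of the hook, upright.

Request:
servo_tool(
  motion=[
    [0.0046,-0.0146,0.0074,0.0005,-0.087,0,0.0],
    [0.0053,-0.0146,0.007,0.0005,-0.087,0,0.0],
    [0.006,-0.0146,0.0065,0.0005,-0.087,0,0.0],
    [0.0064,-0.0146,0.006,0.0005,-0.087,0,0.0],
    [0.007,-0.0146,0.0054,0.0005,-0.087,0,0.0],
    [0.0074,-0.0146,0.0048,0.0005,-0.087,0,0.0],
    [0.0078,-0.0146,0.0041,0.0005,-0.087,0,0.0],
    [0.008,-0.0146,0.0034,0.0005,-0.087,0,0.0],
    [0.0084,-0.0146,0.0027,0.0005,-0.087,0,0.0],
    [0.0086,-0.0146,0.002,0.0005,-0.087,0,0.0],
  ],
)

```text
clock: 6.95
eef_pos: [0.3639, 0.0713, 0.2213]
eef_rot: [[0.116, 0.993, -0.002], [0.993, -0.116, -0.002], [-0.002, -0.002, -1.0]]
wrist_force: [0.4, 0.8, -1.1]
width: 0.0018
```

Request:
servo_tool(
  motion=[
    [0.02,0.0,0.002,0.0,0.0,0.0,0.0],
    [0.02,0.0,0.003,0.0,0.0,0.0,0.0],
    [0.02,0.0,0.003,0.0,0.0,0.0,0.0],
    [0.02,0.0,0.003,0.0,0.0,0.0,0.0],
    [0.02,0.0,0.003,0.0,0.0,0.0,0.0],
    [0.02,0.0,0.003,0.0,0.0,0.0,0.0],
    [0,0,0,0,0,0,0],
    [0,0,0,0,0,0,0],
  ],
)

```text
clock: 7.75
eef_pos: [0.3781, 0.1901, 0.2038]
eef_rot: [[0.115, 0.993, -0.004], [0.993, -0.115, 0.0], [-0.0, -0.004, -1.0]]
wrist_force: [0.1, 0.2, -0.8]
width: 0.0025
```

```bash
python3 - <<'E'
from fit import *
from plan import *
o=st();print(o["eef_rot"].round(3).tolist())
print("tcp in tank",RT.T@(o["eef_pos"]-PT))
for n in["wrist","scene","top"]:
    p=optics.snapshot(n)
    np.savez(f"g_{n}.npz",**{k:p[k] for k in["color","depth","mtx","T"]})
    W=cloud(p); l=(W-PT)@RT
    c=p["color"]
    c={"wrist":c[60:400,100:540],"scene":c[160:320,220:420],"top":c[180:290,230:350]}[n]
    f=640/c.shape[1];cv2.imwrite(f"pics/g_{n}.png",cv2.resize(c,None,fx=f,fy=f,interpolation=2))
E
```

```text
t 7.75 p [0.3781 0.1901 0.2038] q [ 2.20e+01 -2.26e+01  9.98e+01  1.00e-01  1.03e+02  2.86e+01] F [ 0.1  0.2 -0.8] w 0.0025
[[0.115, 0.993, -0.004], [0.993, -0.115, 0.0], [-0.0, -0.004, -1.0]]
tcp in tank [-0.14607145 -0.00871017  0.20225911]
```

View pics/g_wrist.png

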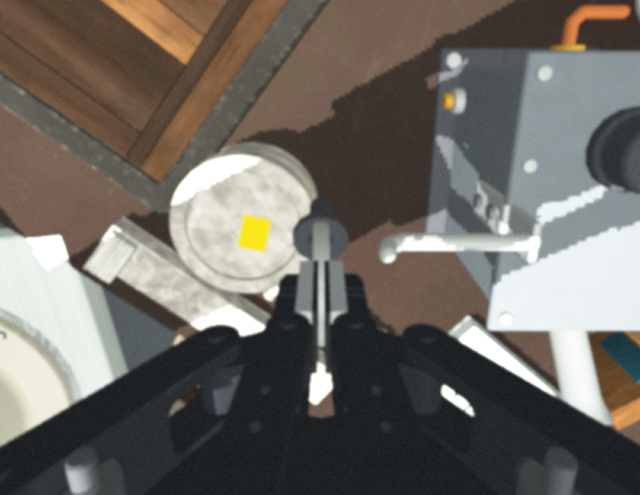

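View pics/g_scene.png

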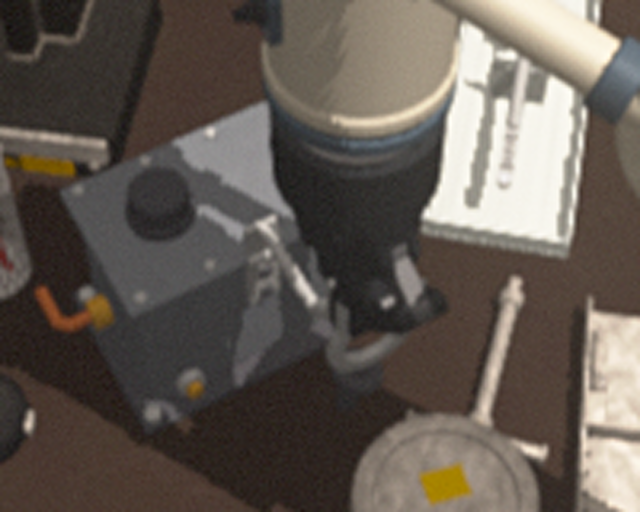

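View pics/g_top.png

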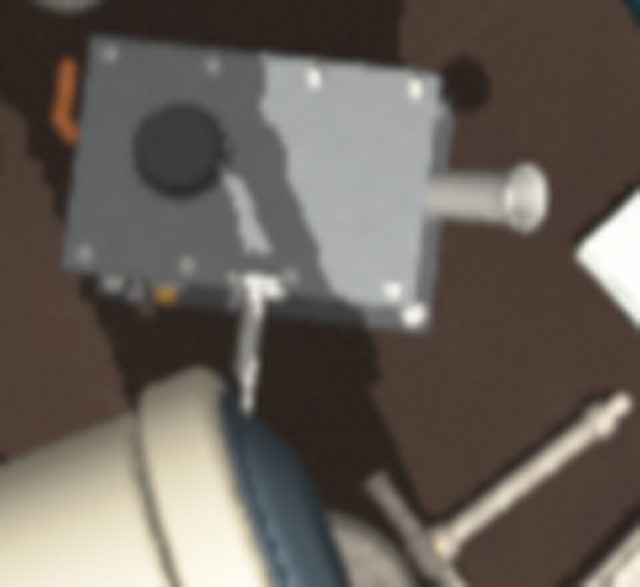

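```bash
python3 - <<'E'
from fit import *
from plan import *
for n in ["wrist"]:
    z=np.load(f"g_{n}.npz");W=cloud({k:z[k] for k in z});l=((W-PT)@RT*1000)
    L=l[60:400,100:540]
    f=440/640.
    def reg(u0,v0,u1,v1):
        x=L[int(v0*f):int(v1*f),int(u0*f):int(u1*f)].reshape(-1,3);return x[np.isfinite(x).all(1)]
    b=reg(370,225,530,275);b=b[(b[:,2]>140)&(b[:,2]<172)]
    print("bar",len(b),np.percentile(b,[2,50,98],axis=0).round(1).tolist())
    for x0 in(-115,-105,-95,-85,-75,-65,-55):
        s=b[abs(b[:,0]-x0)<5];print(x0,len(s),np.percentile(s,[5,50,95],axis=0).round(1)[:,1:].tolist() if len(s) else 0)
    fl=reg(285,195,355,255)
    for lo in range(90,190,8):
        s=fl[(fl[:,2]>=lo)&(fl[:,2]<lo+8)]
        if len(s):print(lo,len(s),np.percentile(s,[3,50,97],axis=0).round(1).tolist())
E
```

```text
bar 1385 [[-120.0, -17.5, 144.3], [-83.4, -7.6, 152.3], [-49.5, -4.6, 165.5]]
-115 200 [[-11.0, 152.0], [-6.5, 161.0], [-5.1, 166.0]]
-105 172 [[-12.5, 149.1], [-7.6, 152.3], [-5.2, 154.0]]
-95 172 [[-12.3, 149.4], [-7.8, 152.2], [-5.2, 153.5]]
-85 178 [[-12.3, 149.5], [-7.9, 152.3], [-5.1, 153.4]]
-75 177 [[-12.4, 149.2], [-7.8, 152.2], [-5.1, 153.6]]
-65 177 [[-12.4, 149.1], [-7.8, 152.0], [-5.2, 153.7]]
-55 195 [[-14.7, 146.7], [-7.7, 152.1], [-4.7, 153.6]]
98 4 [[-149.3, -1.5, 103.8], [-148.1, -1.3, 104.5], [-146.9, -1.3, 104.6]]
106 71 [[-153.3, -6.0, 107.4], [-147.6, -2.5, 110.7], [-142.0, -1.0, 113.8]]
114 56 [[-152.3, -6.5, 114.2], [-147.6, -3.8, 117.1], [-142.5, -2.4, 120.8]]
130 392 [[-160.8, -22.3, 134.3], [-147.5, -13.6, 136.6], [-134.3, 0.4, 137.9]]
138 317 [[-159.5, -16.1, 138.1], [-149.6, -5.9, 139.1], [-136.0, -0.3, 142.1]]
154 17 [[-150.3, 3.4, 158.1], [-147.4, 4.2, 160.5], [-144.5, 4.5, 161.8]]
162 49 [[-150.5, 3.2, 163.1], [-147.4, 4.8, 167.5], [-143.9, 5.4, 169.8]]
170 109 [[-150.3, 1.5, 170.2], [-146.8, 3.4, 174.2], [-143.8, 4.9, 177.7]]
178 84 [[-150.2, -0.8, 178.1], [-147.3, 0.7, 180.0], [-143.8, 2.5, 182.0]]
```

Request:
servo_tool(
  motion=[
    [0,0,0.005,0,0,0,0],
    [0,0,0.005,0,0,0,0],
    [0,0,0,0,0,0,0],
    [0,0.008,0,0,0,0,0],
    [0,0.008,0,0,0,0,0],
    [0,0.008,0,0,0,0,0],
    [0,0.008,0,0,0,0,0],
    [0,0.008,0,0,0,0,0],
    [0,0,0,0,0,0,0],
  ],
)

```text
clock: 8.8
eef_pos: [0.4191, 0.1852, 0.1937]
eef_rot: [[0.117, 0.993, -0.004], [0.993, -0.117, 0.001], [0.0, -0.004, -1.0]]
wrist_force: [0.5, -0.6, -0.7]
width: 0.0025
```

```bash
python3 - <<'E'
from fit import *
from plan import *
o=st()
print("tcp in tank",RT.T@(o["eef_pos"]-PT))
for n in["wrist","scene"]:
    p=optics.snapshot(n)
    np.savez(f"h_{n}.npz",**{k:p[k] for k in["color","depth","mtx","T"]})
    c=p["color"]
    c={"wrist":c[60:400,100:540],"scene":c[160:320,220:420],"top":c[180:290,230:350]}[n]
    f=640/c.shape[1];cv2.imwrite(f"pics/h_{n}.png",cv2.resize(c,None,fx=f,fy=f,interpolation=2))
E
```

```text
t 8.8 p [0.4191 0.1852 0.1937] q [ 1.950e+01 -1.700e+01  9.650e+01  1.000e-01  1.007e+02  2.620e+01] F [ 0.5 -0.6 -0.7] w 0.0025
tcp in tank [-0.10476199 -0.00890258  0.19222618]
```

View pics/h_wrist.png

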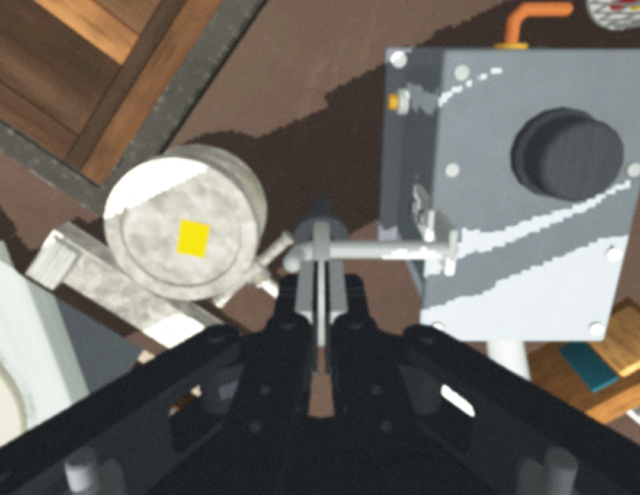

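View pics/h_scene.png

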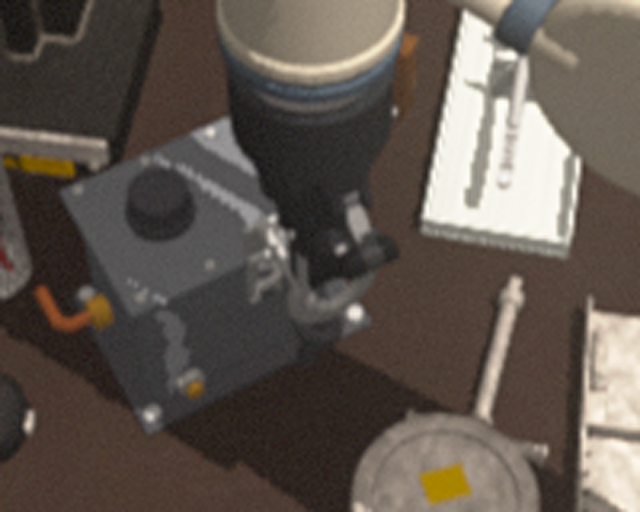

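Request:
servo_tool(
  motion=[
    [0,0.008,0,0,0,0,0],
    [0,0.008,0,0,0,0,0],
    [0,0.007,0,0,0,0,0],
    [0,0,0,0,0,0,0],
    [0,0,0.006,0,0,0,0],
    [0,0,0.006,0,0,0,0],
    [0,0,0.005,0,0,0,0],
    [0,0,0.002,0,0,0,0],
    [0,0,0,0,0,0,0],
    [0,0,0,0,0,0,0],
  ],
)

```text
clock: 9.9
eef_pos: [0.4412, 0.1838, 0.1759]
eef_rot: [[0.115, 0.993, -0.001], [0.993, -0.115, 0.003], [0.003, -0.001, -1.0]]
wrist_force: [0.7, 5.5, 4.5]
width: 0.0023
```

```bash
python3 - <<'E'
from fit import *
from plan import *
o=st()
print("tcp in tank",RT.T@(o["eef_pos"]-PT))
for n in["wrist","scene"]:
    p=optics.snapshot(n)
    np.savez(f"h_{n}.npz",**{k:p[k] for k in["color","depth","mtx","T"]})
    c=p["color"]
    c={"wrist":c[160:320,220:420],"scene":c[160:320,220:420],"top":c[180:290,230:350]}[n]
    f=640/c.shape[1];cv2.imwrite(f"pics/i_{n}.png",cv2.resize(c,None,fx=f,fy=f,interpolation=2))
E
```

```text
t 9.9 p [0.4412 0.1838 0.1759] q [ 18.4 -14.   95.8   0.2  98.2  25. ] F [0.7 5.5 4.5] w 0.0023
tcp in tank [-0.08261543 -0.00776285  0.1743851 ]
```

View pics/i_wrist.png

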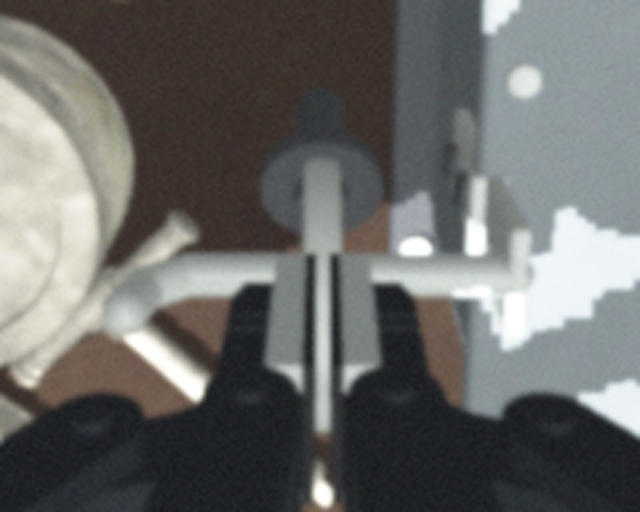

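View pics/i_scene.png

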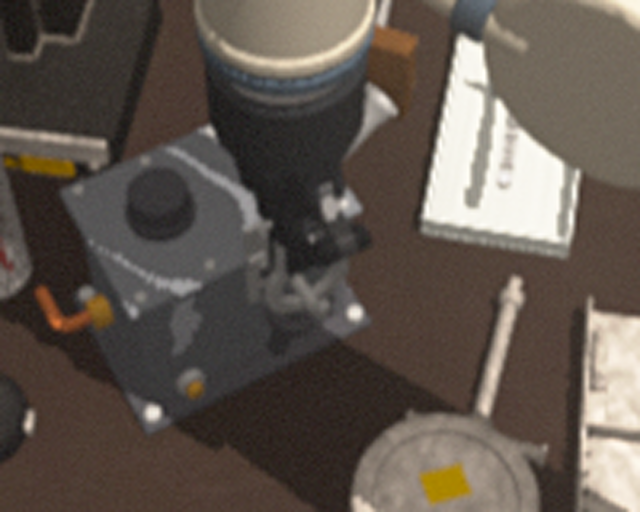

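```bash
python3 - <<'E'
from fit import *
from plan import *
z=np.load(f"h_wrist.npz");W=cloud({k:z[k] for k in z});l=((W-PT)@RT*1000)
L=l[160:320,220:420];f=200/640
def reg(u0,v0,u1,v1):
    x=L[int(v0*f):int(v1*f),int(u0*f):int(u1*f)].reshape(-1,3);return x[np.isfinite(x).all(1)]
fl=reg(255,90,390,245)
for lo in range(70,160,5):
    s=fl[(fl[:,2]>=lo)&(fl[:,2]<lo+5)]
    if len(s):print(lo,len(s),np.percentile(s,[3,50,97],axis=0).round(1).tolist())
print("mid")
m=reg(317,180,327,430)
print(m[::2].round(1).tolist())
t=reg(275,260,300,360);print("pad",np.percentile(t,[2,50,98],axis=0).round(1).tolist())
print("cam",((z["T"][:3,3]-PT)@RT*1000).round(0))
E
```

```text
75 3 [[-87.1, 6.0, 77.3], [-86.4, 6.1, 78.1], [-81.8, 6.4, 79.7]]
80 49 [[-89.6, 2.1, 80.2], [-83.9, 5.8, 83.2], [-78.3, 7.3, 84.7]]
85 61 [[-89.5, 0.6, 85.3], [-83.9, 4.2, 88.1], [-78.4, 5.5, 89.9]]
90 49 [[-88.6, 1.1, 90.2], [-83.9, 2.7, 92.7], [-79.2, 4.2, 94.6]]
95 4 [[-88.4, 1.7, 95.1], [-86.2, 2.2, 95.6], [-83.3, 2.7, 95.9]]
100 3 [[-90.6, -20.8, 104.4], [-89.2, -19.9, 104.6], [-88.5, -18.2, 104.9]]
105 328 [[-97.1, -18.6, 105.5], [-82.1, -10.1, 108.4], [-70.7, 5.8, 109.9]]
110 435 [[-96.1, -9.9, 110.1], [-84.6, -0.4, 112.0], [-71.7, 5.4, 114.1]]
115 5 [[-89.5, -9.8, 115.1], [-88.8, -7.8, 115.4], [-80.0, -6.6, 115.9]]
130 13 [[-85.9, 7.3, 131.7], [-83.8, 7.8, 133.3], [-81.5, 8.1, 134.7]]
135 31 [[-86.9, 7.1, 135.2], [-84.4, 7.9, 137.2], [-80.7, 8.4, 139.9]]
140 49 [[-86.8, 5.6, 140.2], [-83.2, 7.5, 142.8], [-80.2, 8.5, 144.6]]
145 75 [[-86.8, 4.3, 145.2], [-83.8, 5.9, 147.3], [-80.3, 7.5, 149.9]]
150 112 [[-86.7, 1.0, 150.1], [-83.2, 3.2, 152.5], [-80.3, 5.3, 154.7]]
155 25 [[-86.6, 0.6, 155.0], [-83.8, 1.3, 155.6], [-81.0, 2.6, 156.9]]
mid
[[-84.4, 7.5, 143.5], [-83.2, 7.6, 14
[... 1945 characters left out ...]
0.1, 164.6], [-84.4, -21.2, 164.0], [-83.2, -20.8, 164.6], [-83.8, -22.3, 163.3], [-84.4, -22.2, 164.4], [-83.2, -22.5, 164.0], [-83.8, -23.3, 163.7], [-84.4, -23.9, 163.8], [-83.2, -24.6, 162.7], [-83.8, -25.3, 162.7], [-84.4, -24.7, 164.6], [-83.2, -25.6, 163.3], [-83.8, -25.8, 163.9], [-84.4, -27.1, 163.1], [-83.2, -27.3, 162.7], [-83.8, -27.6, 163.2], [-84.4, -28.9, 162.4], [-83.2, -28.8, 162.5], [-83.8, -29.1, 163.0], [-84.4, -30.5, 161.9], [-83.2, -31.3, 160.9], [-83.8, -31.8, 161.1], [-84.4, -33.5, 159.7], [-83.2, -33.5, 159.7], [-83.8, -33.5, 160.6], [-84.4, -35.9, 158.4], [-83.2, -36.6, 157.4]]
pad [[-92.6, -5.5, 152.9], [-89.2, 2.9, 183.3], [-87.3, 3.4, 195.9]]
cam [-84.  70. 304.]
```

Request:
servo_tool(
  motion=[
    [0,0,-0.002,0,0,0,0],
    [0.003,0,0,0,0,0,0],
    [0.004,0,0,0,0,0,0],
    [0.0025,0,0,0,0,0,0],
    [0,0,0,0,0,0,0],
    [0,0,0.001,0,0,0,0],
    [0,0,0.001,0,0,0,0],
    [0,0,0.001,0,0,0,0],
    [0,0,0,0,0,0,0],
  ],
)

```text
clock: 10.9
eef_pos: [0.442, 0.1921, 0.1738]
eef_rot: [[0.116, 0.993, -0.004], [0.993, -0.116, 0.001], [0.0, -0.004, -1.0]]
wrist_force: [-0.5, -0.2, -1.3]
width: 0.0023
```

```bash
cat > ring.py <<'E'
from fit import *
from plan import *
o=st();print("tcp in tank",RT.T@(o["eef_pos"]-PT))
p=optics.snapshot("wrist");W=cloud(p);l=((W-PT)@RT*1000)
cv2.imwrite("pics/ring%d.png"%int(o["clock"]*20),cv2.resize(p["color"][130:330,200:440],None,fx=3,fy=3,interpolation=2))
x=l.reshape(-1,3);x=x[np.isfinite(x).all(1)]
x=x[(x[:,0]>-92)&(x[:,0]<-74)&(x[:,2]>115)&(x[:,2]<172)&(abs(x[:,1]+10)<45)]
x0=RT.T@(o["eef_pos"]-PT)*1000
best=None
from scipy.optimize import least_squares
x=x[abs(x[:,0]-np.median(x[:,0]))<4]
def f(c):
    q=abs(np.hypot(x[:,1]-c[0],x[:,2]-c[1])-27);return np.minimum(q,3)
best=min(((f((a,b)).sum(),a,b) for a in np.arange(-30,15,.5) for b in np.arange(125,165,.5)))
print("ring centre y,z",best,"n",len(x),"x",np.median(x[:,0]),"inliers",(f(best[1:])<1.5).sum())
E
python3 ring.py
```

```text
t 10.9 p [0.442  0.1921 0.1738] q [ 19.4 -13.2  95.3   0.1  98.   26.1] F [-0.5 -0.2 -1.3] w 0.0023
tcp in tank [-0.08282567  0.00056905  0.17228058]
ring centre y,z (np.float64(547.1566375484499), np.float64(-12.5), np.float64(135.5)) n 638 x -83.47784055193138 inliers 525
```

Request:
servo_tool(
  motion=[
    [0,0,0,0,0,0,0.01],
    [0,0,0,0,0,0,0.014],
    [0,0,0,0,0,0,0.018],
    [0,0,0,0,0,0,0.02],
    [0,0,0,0,0,0,0.02],
    [0,0,0,0,0,0,0.02],
  ],
)

```text
clock: 11.55
eef_pos: [0.4421, 0.1922, 0.174]
eef_rot: [[0.116, 0.993, -0.003], [0.993, -0.116, 0.001], [0.001, -0.003, -1.0]]
wrist_force: [0.5, -0.0, -0.7]
width: 0.0199
```

```bash
python3 ring.py; ls pics
```

```text
t 11.55 p [0.4421 0.1922 0.174 ] q [ 19.4 -13.2  95.3   0.1  98.   26.1] F [ 0.5 -0.  -0.7] w 0.0199
tcp in tank [-0.08272496  0.00068849  0.17253743]
ring centre y,z (np.float64(576.5949527759499), np.float64(-12.5), np.float64(134.5)) n 1013 x -83.38887180361729 inliers 956
a_scene.png
a_top.png
a_wrist.png
b_scene.png
b_wrist.png
c_wrist.png
crop_scene.png
crop_top.png
d_wrist.png
e_scene.png
e_wrist.png
f_scene.png
g_scene.png
g_top.png
g_wrist.png
h_scene.png
h_wrist.png
i_scene.png
i_wrist.png
ring218.png
ring231.png
```

View pics/ring231.png

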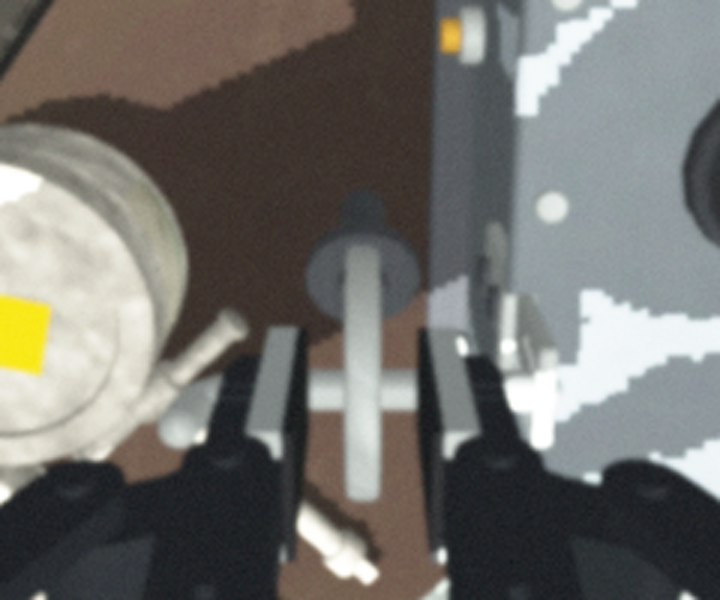

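Request:
servo_tool(
  motion=[
    [0,0,-0.005,0,0,0,0.02],
    [0,0,-0.01,0,0,0,0.02],
    [0,0,-0.02,0,0,0,0.02],
    [0,0,-0.03,0,0,0,0.03],
    [0,0,-0.03,0,0,0,0.04],
    [0,0,-0.03,0,0,0,0.05],
    [0,0,0,0,0,0,0.05],
    [0,0,0,0,0,0,0.05],
  ],
)

```text
clock: 12.4
eef_pos: [0.4428, 0.1922, 0.3004]
eef_rot: [[0.116, 0.993, -0.001], [0.993, -0.116, 0.002], [0.002, -0.001, -1.0]]
wrist_force: [-1.0, -0.4, -1.2]
width: 0.0498
```

```bash
python3 ring.py; python3 - <<'E'
from plan import *
# dipstick handle grasp: stick at (612.7,-168) yaw 2.306
from h import *
p=optics.snapshot("scene");cv2.imwrite("pics/j_scene.png",cv2.resize(p["color"][100:300,220:460],None,fx=3,fy=3,interpolation=2))
a=2.306
sx=np.array([np.cos(a),np.sin(a),0]);sy=np.array([-np.sin(a),np.cos(a),0])
for sg in(1,-1):
    R=frame(sg*sy,np.array([0,0,-1.]));o=telemetry.get_obs()
    print(sg,"yaw turn",np.degrees(Ro.from_matrix(o["eef_rot"].T@R).as_rotvec()))
E
```

```text
t 12.4 p [0.4428 0.1922 0.3004] q [ 1.930e+01 -1.170e+01  8.120e+01  1.000e-01  1.105e+02  2.610e+01] F [-1.  -0.4 -1.2] w 0.0498
tcp in tank [-0.08203916  0.00075878  0.29888588]
ring centre y,z (np.float64(197.99174950038451), np.float64(-12.5), np.float64(134.5)) n 345 x -83.37731191776791 inliers 332
1 yaw turn [-1.30653136e-01  3.03231026e-01  1.31202498e+02]
-1 yaw turn [ -0.24863458  -0.10712917 -48.79713582]
```

View pics/j_scene.png

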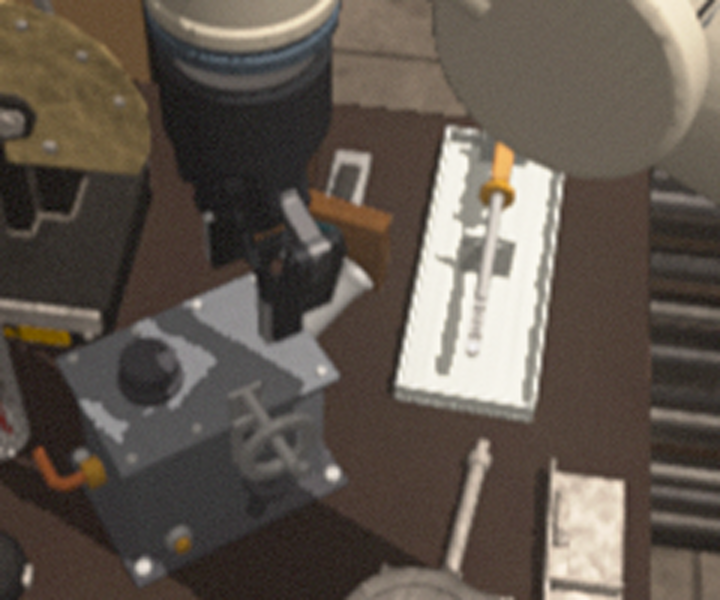

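```bash
python3 - <<'E'
from plan import *
a=2.306
sx=np.array([np.cos(a),np.sin(a),0]);sy=np.array([-np.sin(a),np.cos(a),0])
R=frame(-sy,np.array([0,0,-1.]))
a=plan([0.6006,-.1546,0.25],R,0.05,14)
E
```

```text
[[-0.0233, 0.0141, 0.0034, -0.0003, -0.0001, -0.0608, 0.05], [-0.0241, 0.0127, 0.0034, -0.0003, -0.0001, -0.0608, 0.05], [-0.0248, 0.0112, 0.0034, -0.0003, -0.0001, -0.0608, 0.05], [-0.0255, 0.0097, 0.0034, -0.0003, -0.0001, -0.0608, 0.05], [-0.026, 0.0081, 0.0034, -0.0003, -0.0001, -0.0608, 0.05], [-0.0264, 0.0065, 0.0034, -0.0003, -0.0001, -0.0608, 0.05], [-0.0268, 0.0049, 0.0034, -0.0003, -0.0001, -0.0608, 0.05], [-0.027, 0.0032, 0.0034, -0.0003, -0.0001, -0.0608, 0.05], [-0.0272, 0.0016, 0.0034, -0.0003, -0.0001, -0.0608, 0.05], [-0.0272, -0.0001, 0.0034, -0.0003, -0.0001, -0.0608, 0.05]]
[[-0.0272, -0.0017, 0.0034, -0.0003, -0.0001, -0.0608, 0.05], [-0.027, -0.0034, 0.0034, -0.0003, -0.0001, -0.0608, 0.05], [-0.0268, -0.005, 0.0034, -0.0003, -0.0001, -0.0608, 0.05], [-0.0264, -0.0066, 0.0034, -0.0003, -0.0001, -0.0608, 0.05]]
```

Request:
servo_tool(
  motion=[
    [-0.0235,0.014,0.0034,0,0,-0.061,0.05],
    [-0.024,0.0125,0.0034,0,0,-0.061,0.05],
    [-0.025,0.011,0.0034,0,0,-0.061,0.05],
    [-0.0255,0.0095,0.0034,0,0,-0.061,0.05],
    [-0.026,0.008,0.0034,0,0,-0.061,0.05],
    [-0.0265,0.0065,0.0034,0,0,-0.061,0.05],
    [-0.027,0.005,0.0034,0,0,-0.061,0.05],
    [-0.027,0.003,0.0034,0,0,-0.061,0.05],
    [-0.027,0.0015,0.0034,0,0,-0.061,0.05],
    [-0.027,0,0.0034,0,0,-0.061,0.05],
  ],
)

```text
clock: 13.5
eef_pos: [0.5546, -0.0567, 0.2625]
eef_rot: [[-0.476, 0.879, -0.006], [0.88, 0.476, 0.001], [0.004, -0.005, -1.0]]
wrist_force: [0.5, 0.6, 0.7]
width: 0.05
```

Request:
servo_tool(
  motion=[
    [-0.027,-0.0015,0.0034,0,0,-0.061,0.05],
    [-0.027,-0.0035,0.0034,0,0,-0.061,0.05],
    [-0.027,-0.005,0.0034,0,0,-0.061,0.05],
    [-0.0265,-0.0065,0.0034,0,0,-0.061,0.05],
    [0,0,0,0,0,0,0.05],
    [0,0,0,0,0,0,0.05],
  ],
)

```text
clock: 14.1
eef_pos: [0.5999, -0.1547, 0.2487]
eef_rot: [[-0.671, 0.741, -0.006], [0.741, 0.671, 0.002], [0.006, -0.003, -1.0]]
wrist_force: [-0.4, -0.2, 0.6]
width: 0.0498
```

```bash
python3 - <<'E'
from fit import *
from plan import *
st()
p=optics.snapshot("wrist");cv2.imwrite("pics/k_wrist.png",p["color"])
np.savez("k_wrist.npz",**{k:p[k] for k in["color","depth","mtx","T"]})
W=cloud(p)*1000;x=W.reshape(-1,3);x=x[np.isfinite(x).all(1)]
b=x[(x[:,2]<75)&(x[:,2]>-5)&(np.hypot(x[:,0]-550,x[:,1]+95)<190)]
print("tray",fit(b,tray,[548.5,-93.5,2.31,0],0))
b2=b[b[:,2]>33]
r=fit(b2,stick,[612,-168,2.306,0],45);print("stick",r)
E
```

```text
t 14.1 p [ 0.5999 -0.1547  0.2487] q [-17.6   8.7  66.4   0.  105.3 -59.8] F [-0.4 -0.2  0.6] w 0.0498
tray (array([ 5.65760377e+02, -1.13274893e+02,  2.30568876e+00,  5.23968602e-01]), 16658, np.float64(0.6291779469396788))
stick (array([ 6.11699296e+02, -1.68288359e+02,  2.30318276e+00,  3.45364459e-01]), 2596, np.float64(0.5035728994955582))
```

View pics/k_wrist.png

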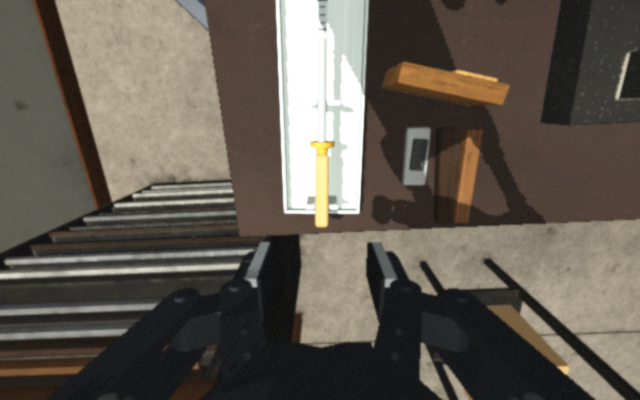

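```bash
python3 - <<'E'
from plan import *
a=2.304
sy=np.array([-np.sin(a),np.cos(a),0])
R=frame(-sy,np.array([0,0,-1.]))
plan([0.5997,-.1549,0.040],R,0.05,8)
E
```

```text
[[-0.0002, -0.0, 0.0262, -0.0003, -0.0006, 0.0004, 0.05], [-0.0002, -0.0, 0.0262, -0.0003, -0.0006, 0.0004, 0.05], [-0.0001, -0.0001, 0.0262, -0.0003, -0.0006, 0.0004, 0.05], [-0.0001, -0.0001, 0.0262, -0.0003, -0.0006, 0.0004, 0.05], [-0.0001, -0.0001, 0.0262, -0.0003, -0.0006, 0.0004, 0.05], [-0.0001, -0.0001, 0.0262, -0.0003, -0.0006, 0.0004, 0.05], [-0.0001, -0.0001, 0.0262, -0.0003, -0.0006, 0.0004, 0.05], [-0.0001, -0.0001, 0.0262, -0.0003, -0.0006, 0.0004, 0.05]]
```

Request:
servo_tool(
  motion=[
    [0,0,0.035,0,-0.0006,0.0004,0.05],
    [0,0,0.035,0,-0.0006,0.0004,0.05],
    [0,0,0.035,0,-0.0006,0.0004,0.05],
    [0,0,0.035,0,-0.0006,0.0004,0.05],
    [-0.001,-0.0005,0.03,0,-0.0006,0.0004,0.05],
    [0,0,0.02,0,-0.0006,0.0004,0.05],
    [0,0,0.014,0,-0.0006,0.0004,0.05],
    [0,0,0.005,0,-0.0006,0.0004,0.05],
    [0,0,0,0,0,0,0.05],
  ],
)

```text
clock: 15.05
eef_pos: [0.6002, -0.1552, 0.0416]
eef_rot: [[-0.67, 0.742, -0.0], [0.742, 0.67, -0.002], [-0.002, -0.002, -1.0]]
wrist_force: [0.4, 0.5, 0.2]
width: 0.0497
```

Request:
servo_tool(
  motion=[
    [0,0,0,0,0,0,0.02],
    [0,0,0,0,0,0,0.01],
    [0,0,0,0,0,0,0.0],
    [0,0,0,0,0,0,0.0],
    [0,0,0,0,0,0,0.0],
    [0,0,0,0,0,0,0.0],
    [0,0,0,0,0,0,0.0],
  ],
)

```text
clock: 15.75
eef_pos: [0.6012, -0.156, 0.0434]
eef_rot: [[-0.67, 0.742, 0.003], [0.742, 0.67, -0.003], [-0.004, -0.0, -1.0]]
wrist_force: [-0.4, 0.4, 6.9]
width: 0.0149
```

```bash
python3 - <<'E'
from fit import *
from plan import *
o=st();print(o["eef_rot"].round(3).tolist())
p=optics.snapshot("wrist");cv2.imwrite("pics/l_wrist.png",p["color"])
E
```

```text
t 15.75 p [ 0.6012 -0.156   0.0434] q [-17.6  11.3  84.5  -0.1  84.  -59.7] F [-0.4  0.4  6.9] w 0.0149
[[-0.67, 0.742, 0.003], [0.742, 0.67, -0.003], [-0.004, -0.0, -1.0]]
```

View pics/l_wrist.png

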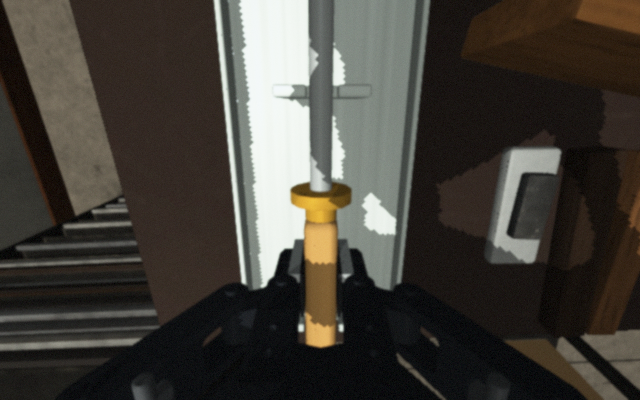

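Request:
servo_tool(
  motion=[
    [0,0,-0.005,0,0,0,0.0],
    [0,0,-0.01,0,0,0,0.0],
    [0,0,-0.02,0,0,0,0.0],
    [0,0,-0.03,0,0,0,0.0],
    [0,0,-0.03,0,0,0,0.0],
    [0,0,-0.03,0,0,0,0.0],
    [0,0,-0.03,0,0,0,0.0],
    [0,0,-0.02,0,0,0,0.0],
    [0,0,0,0,0,0,0.0],
    [0,0,0,0,0,0,0.0],
  ],
)

```text
clock: 16.8
eef_pos: [0.6003, -0.1553, 0.2163]
eef_rot: [[-0.67, 0.742, 0.0], [0.742, 0.67, -0.003], [-0.002, -0.002, -1.0]]
wrist_force: [-0.1, 0.2, -1.1]
width: 0.0149
```

```bash
cat > stk.py <<'E'
from fit import *
from plan import *
# estimate stick pose in the tool frame by full 6D-ish fit (x along, y, z, yaw, pitch) in tool coordinates (stick: x=tool x, y=-tool y, z=-tool z)
def est(p,o,show=True,dump=None):
    W=cloud(p)
    X=((W-o["eef_pos"])@o["eef_rot"]*1000)   # tool coords mm
    X=X*np.array([1,-1,-1])                  # stick-like axes
    x=X.reshape(-1,3);x=x[np.isfinite(x).all(1)]
    # rod/blade/collar region only (ahead of fingers)
    x=x[(x[:,0]>18)&(x[:,0]<215)&(abs(x[:,1])<28)&(abs(x[:,2]-5)<28)]
    def tf(q,x):
        R=Ro.from_rotvec([q[5]/100,q[4]/100,q[3]/100]).as_matrix()
        return (x-np.array([q[0],q[1],q[2]]))@R
    q=np.array([-18,0,5,0,0,0.]);
    for g in(15,8,4):
        s=x[abs(stick(tf(q,x)))<g]
        r=least_squares(lambda v:np.r_[stick(tf(np.r_[v,0],s)),],q[:5],loss="soft_l1",f_scale=1.);q=np.r_[r.x,0]
    d=stick(tf(q,s))
    if show:print("stick in tool(-y,-z): x %.1f y %.1f z %.1f yaw %.2fdeg pitch %.2fdeg"%(q[0],q[1],q[2],np.degrees(q[3]/100),np.degrees(q[4]/100)),"n",len(s),"med",np.median(abs(d)).round(2))
    return q
if __name__=="__main__":
    o=st();print(o["eef_rot"].round(3).tolist())
    p=optics.snapshot("wrist");cv2.imwrite("pics/s%d.png"%int(o["clock"]*20),p["color"])
    np.savez("s_wrist.npz",**{k:p[k] for k in["color","depth","mtx","T"]},ep=o["eef_pos"],er=o["eef_rot"])
    q=est(p,o)
E
python3 stk.py; ls -t pics|head -1
```

```text
t 16.8 p [ 0.6003 -0.1553  0.2163] q [-1.760e+01  8.100e+00  7.040e+01 -1.000e-01  1.015e+02 -5.970e+01] F [-0.1  0.2 -1.1] w 0.0149
[[-0.67, 0.742, 0.0], [0.742, 0.67, -0.003], [-0.002, -0.002, -1.0]]
stick in tool(-y,-z): x -15.9 y 0.8 z 1.8 yaw 0.01deg pitch -0.27deg n 7090 med 0.33
s336.png
```

View pics/s336.png

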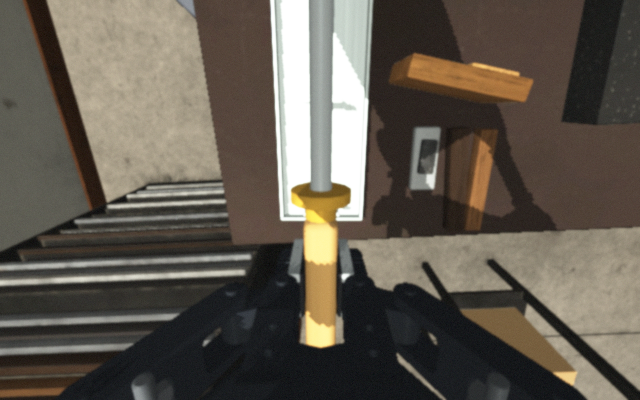

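```bash
sed -i 's/^yaw=.*/yaw=-0.1155; tz=0.0015/; s/0.5242,0.1820/0.5240,0.1828/' plan.py; cat >> plan.py <<'E'
def ins(s,q=(-15.9,.8,1.8,.0,-.47),dM=(0,0,0)):
    """tool pose with collar face s (m) outside the mouth, q: stick in tool(-y,-z) mm, yaw,pitch*100"""
    D=np.diag([1,-1,-1.])
    S=RT@np.stack([-Tt,[-1,0,0],np.cross(-Tt,[-1,0,0])],1)
    rel=Ro.from_rotvec([0,q[4]/100,q[3]/100]).as_matrix()
    A=S@rel.T      # stick-like tool axes (x,-y,-z)
    O=w(Mt+np.array(dM)+Tt*(.059+s))
    p=O-A@np.array(q[:3])/1000
    return p,A@D
E
python3 - <<'E'
from plan import *
p,R=ins(.215);print(p,R.round(3).tolist())
plan(p,R,0.0,14)
E
```

```text
[ 0.48827085 -0.13210832  0.31597292] [[0.088, 0.993, -0.074], [0.758, -0.115, -0.642], [-0.646, 0.0, -0.763]]
[[0.0066, -0.0048, -0.0072, 0.0211, -0.047, 0.0582, 0.0], [0.0059, -0.0054, -0.0074, 0.0211, -0.047, 0.0582, 0.0], [0.0052, -0.0058, -0.0075, 0.0211, -0.047, 0.0582, 0.0], [0.0045, -0.0063, -0.0076, 0.0211, -0.047, 0.0582, 0.0], [0.0038, -0.0067, -0.0077, 0.0211, -0.047, 0.0582, 0.0], [0.003, -0.007, -0.0077, 0.0211, -0.047, 0.0582, 0.0], [0.0023, -0.0074, -0.0077, 0.0211, -0.047, 0.0582, 0.0], [0.0015, -0.0076, -0.0076, 0.0211, -0.047, 0.0582, 0.0], [0.0007, -0.0079, -0.0075, 0.0211, -0.047, 0.0582, 0.0], [-0.0002, -0.008, -0.0073, 0.0211, -0.047, 0.0582, 0.0]]
[[-0.001, -0.0081, -0.0071, 0.0211, -0.047, 0.0582, 0.0], [-0.0018, -0.0082, -0.0069, 0.0211, -0.047, 0.0582, 0.0], [-0.0026, -0.0082, -0.0066, 0.0211, -0.047, 0.0582, 0.0], [-0.0034, -0.0082, -0.0063, 0.0211, -0.047, 0.0582, 0.0]]
```

Request:
servo_tool(
  motion=[
    [0.0066,-0.005,-0.0072,0.021,-0.047,0.058,0.0],
    [0.006,-0.0054,-0.0074,0.021,-0.047,0.058,0.0],
    [0.0052,-0.0058,-0.0075,0.021,-0.047,0.058,0.0],
    [0.0045,-0.0063,-0.0076,0.021,-0.047,0.058,0.0],
    [0.0038,-0.0067,-0.0077,0.021,-0.047,0.058,0.0],
    [0.003,-0.007,-0.0077,0.021,-0.047,0.058,0.0],
    [0.0023,-0.0074,-0.0077,0.021,-0.047,0.058,0.0],
    [0.0015,-0.0076,-0.0076,0.021,-0.047,0.058,0.0],
    [0.0007,-0.008,-0.0075,0.021,-0.047,0.058,0.0],
    [0,-0.008,-0.0073,0.021,-0.047,0.058,0.0],
  ],
)

```text
clock: 17.85
eef_pos: [0.5192, -0.1386, 0.2863]
eef_rot: [[-0.138, 0.99, 0.005], [0.863, 0.123, -0.489], [-0.485, -0.063, -0.872]]
wrist_force: [-0.2, 0.2, -1.2]
width: 0.0147
```

Request:
servo_tool(
  motion=[
    [-0.001,-0.008,-0.007,0.021,-0.047,0.058,0.0],
    [-0.002,-0.008,-0.007,0.021,-0.047,0.058,0.0],
    [-0.0026,-0.008,-0.0066,0.021,-0.047,0.058,0.0],
    [-0.0034,-0.008,-0.0063,0.021,-0.047,0.058,0.0],
    [0,0,0,0,0,0,0],
    [0,0,0,0,0,0,0],
  ],
)

```text
clock: 18.45
eef_pos: [0.4891, -0.1324, 0.3154]
eef_rot: [[0.083, 0.994, -0.071], [0.759, -0.11, -0.642], [-0.646, -0.001, -0.764]]
wrist_force: [-0.7, -0.1, -0.3]
width: 0.015
```

```bash
python3 stk.py; ls -t pics|head -1; python3 - <<'E'
from h import *
p=optics.snapshot("scene");cv2.imwrite("pics/m_scene.png",cv2.resize(p["color"][80:300,220:480],None,fx=2.8,fy=2.7,interpolation=2))
from fit import *
z=np.load("s_wrist.npz");W=cloud({k:z[k] for k in z})*1000
x=W.reshape(-1,3);x=x[np.isfinite(x).all(1)]
x=x[(x[:,2]>8)&(x[:,2]<190)&(abs(x[:,0]-520)<100)&(x[:,1]>35)&(x[:,1]<290)]
print(len(x),fit(x,tank,[524,182.8,-.1155,1],0,gate0=12))
E
```

```text
t 18.45 p [ 0.4891 -0.1324  0.3154] q [  4.8  -7.5  83.8 -41.6 107.6  -0.6] F [-0.7 -0.1 -0.3] w 0.015
[[0.083, 0.994, -0.071], [0.759, -0.11, -0.642], [-0.646, -0.001, -0.764]]
stick in tool(-y,-z): x -16.9 y 1.0 z 1.5 yaw -0.05deg pitch -0.28deg n 7028 med 0.33
s369.png
0 (array([ 5.240e+02,  1.828e+02, -1.155e-01,  1.000e+00]), 0, np.float64(nan))
  return _methods._mean(a, axis=axis, dtype=dtype,
  ret = ret.dtype.type(ret / rcount)
```

```bash
cd pics; cp $(ls -t s[0-9]*.png|head -1) cur.png
```

```text
(no output)
```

View pics/cur.png

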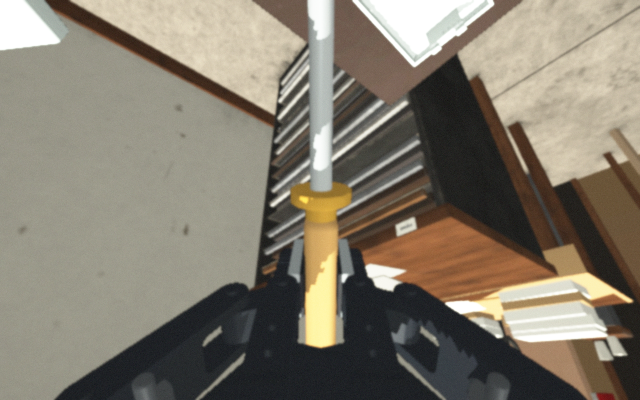

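View pics/m_scene.png

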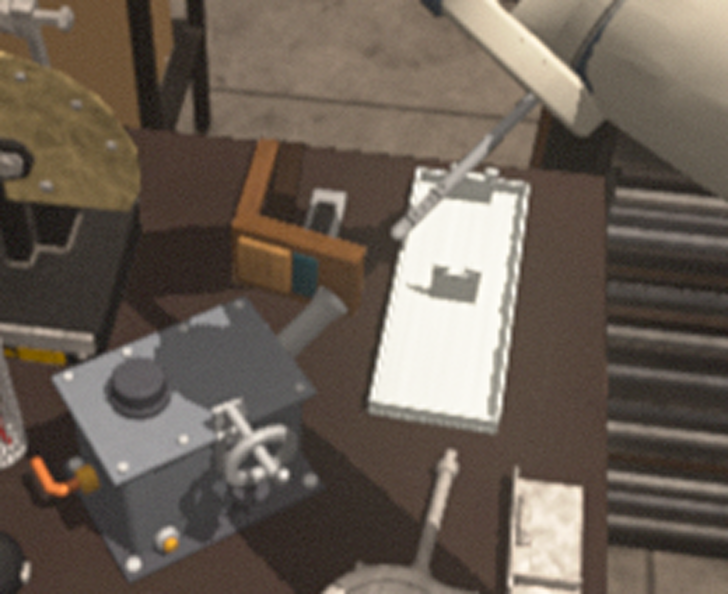

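```bash
python3 - <<'E'
from plan import *
p,R=ins(.175,q=(-16.4,.9,1.65,0,-.48))
plan(p,R,0.0,4)
E
```

```text
[[0.0103, -0.0001, -0.0001, 0.0008, -0.0003, 0.0006, 0.0], [0.0103, -0.0002, -0.0001, 0.0008, -0.0003, 0.0006, 0.0], [0.0103, -0.0002, -0.0001, 0.0008, -0.0003, 0.0006, 0.0], [0.0103, -0.0002, -0.0001, 0.0008, -0.0003, 0.0006, 0.0]]
```

Request:
servo_tool(
  motion=[
    [0.0103,0,0,0.0008,-0.0003,0.0008,0.0],
    [0.0103,0,0,0.0008,-0.0003,0.0008,0.0],
    [0.0103,-0.0005,0,0.0008,-0.0003,0.0008,0.0],
    [0.0103,0,0,0.0008,-0.0003,0.0008,0.0],
    [0,0,0,0,0,0,0],
    [0,0,0,0,0,0,0],
  ],
)

```text
clock: 19.15
eef_pos: [0.4922, -0.1011, 0.2903]
eef_rot: [[0.089, 0.993, -0.074], [0.757, -0.116, -0.643], [-0.647, 0.002, -0.762]]
wrist_force: [-0.8, 0.0, -1.1]
width: 0.0148
```

```bash
cat > rel.py <<'E'
from fit import *
from plan import *
T=Tt;Mm=Mt*1000
def tankonly(P):
    ds=[box(P,(0,0,122.5),(102,152,5)),box(P,(0,0,63),(90,140,118)),box(P,(0,0,3),(118,164,6)),
        cyl(P,Mm-70*T,Mm,10),cyl(P,Mm-8*T,Mm,13.5)]
    return np.min(ds,0)
def tubeonly(P): return np.min([cyl(P,Mm-60*T,Mm,10),cyl(P,Mm-8*T,Mm,13.5)],0)
def run(n,p,o):
    W=cloud(p)*1000;x=W.reshape(-1,3);x=x[np.isfinite(x).all(1)]
    l=loc(x,np.array([524,182.8,-.1155,1.5]),0)
    s=(abs(l[:,0])<70)&(l[:,1]>-135)&(l[:,1]<95)&(l[:,2]>8)&(l[:,2]<175)
    # tank fit incl. tube
    r=fit(x[s],tankonly,[524,182.8,-.1155,1.5],0,gate0=8)
    l=loc(x,r[0],0)
    # tube-only residual offset in x (tank) and perpendicular
    d=l-Mm;t=d@T;N=np.cross(T,[1,0,0]);nn=d@N
    tb=(t>-45)&(t<2)&(abs(l[:,0])<22)&(abs(nn)<22)
    tp=l[tb]
    f=least_squares(lambda v:tubeonly(tp-np.array([v[0],0,0])-N*v[1]-T*v[2]),[0,0,0],loss="soft_l1",f_scale=1.)
    # stick
    sb=(t>6)&(t<260)&(abs(l[:,0])<30)&(abs(nn)<30)
    sp=l[sb]
    def stk(v,P):
        # v: lateral x, n at mouth, slopes, tip distance
        dr=T+np.array([v[2],0,0])+N*v[3];dr/=np.linalg.norm(dr)
        o_=Mm+np.array([v[0],0,0])+N*v[1]+dr*(v[4]+214)
        ex=-dr;ez=np.cross(ex,[-1,0,0]);ez/=np.linalg.norm(ez);ey=np.cross(ez,ex)
        return (P-o_)@np.stack([ex,ey,ez],1)
    v=np.array([0,0,0,0,S0])
    for g in(15,8,4):
        q=sp[abs(stick(stk(v,sp)))<g]
        v=least_squares(lambda a:stick(stk(a*[1,1,.01,.01,1],q)),v/[1,1,.01,.01,1],loss="soft_l1",f_scale=1.).x*[1,1,.01,.01,1]
    print(n,"tank",r[0].round(4),"tube off x,n,t",f.x.round(1),len(tp),"| stick at mouth x %.1f n %.1f slopes %.4f %.4f tipdist %.1f"%tuple(v),len(q))
    print("   -> stick minus tube at mouth: x %.1f n %.1f, t %.1f; "%(v[0]-f.x[0],v[1]-f.x[1],v[4]-f.x[2]))
if __name__=="__main__":
    import sys
    S0=float(sys.argv[1]);o=st();k=int(o["clock"]*20)
    A=o["eef_rot"];print("stick dir vs tube (tool x):",(RT.T@A[:,0]).round(4),"N",np.cross(T,[1,0,0]).round(3))
    for n in["scene","top"]:
        p=optics.snapshot(n);np.savez(f"rel_{n}.npz",**{a:p[a] for a in["color","depth","mtx","T"]})
        c={"scene":p["color"][100:250,290:470],"top":p["color"][150:280,280:420]}[n]
        cv2.imwrite(f"pics/rel{k}_{n}.png",cv2.resize(c,None,fx=4,fy=4,interpolation=2))
        run(n,p,o)
E
python3 rel.py 20; ls -t pics|head -2
```

```text
t 19.15 p [ 0.4922 -0.1011  0.2903] q [  8.2  -6.2  85.2 -41.1 107.9   4.2] F [-0.8  0.  -1.1] w 0.0148
stick dir vs tube (tool x): [ 0.0017  0.7621 -0.6475] N [-0.     0.643  0.766]
scene tank [ 5.246467e+02  1.810257e+02 -1.118000e-01  3.334800e+00] tube off x,n,t [-0.3 -1.6  4. ] 253 | stick at mouth x 0.5 n -0.6 slopes -0.0038 0.0016 tipdist 20.0 369
   -> stick minus tube at mouth: x 0.8 n 1.0, t 16.0; 
top tank [ 5.170902e+02  1.832932e+02 -1.148000e-01  2.286000e+00] tube off x,n,t [0. 0. 0.] 0 | stick at mouth x 12.1 n 30.8 slopes -0.0172 -0.1242 tipdist 68.9 317
   -> stick minus tube at mouth: x 12.1 n 30.8, t 68.9; 
rel383_top.png
rel383_scene.png
```

```bash
cd pics; python3 -c "
import cv2,numpy as np
a=cv2.imread('rel383_scene.png');b=cv2.imread('rel383_top.png');h=520
cv2.imwrite('n1.png',cv2.resize(a,(int(a.shape[1]*h/a.shape[0]),h)));cv2.imwrite('n2.png',b)"
```

```text
(no output)
```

View pics/n1.png

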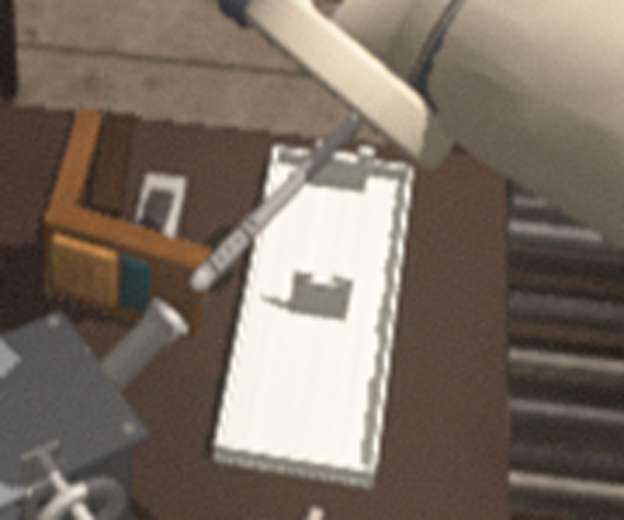

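View pics/n2.png

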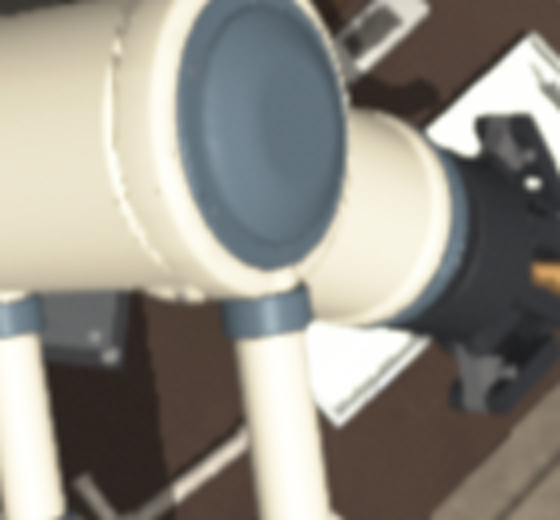

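Request:
servo_tool(
  motion=[
    [0.01,-0.0004,0.0005,0,0,0,0.0],
    [0.01,0,0,0,0,0,0.0],
    [0.01,0,0,0,0,0,0.0],
    [0.008,0,0,0,0,0,0.0],
    [0,0,0,0,0,0,0],
  ],
)

```text
clock: 19.75
eef_pos: [0.495, -0.0719, 0.2641]
eef_rot: [[0.088, 0.993, -0.075], [0.757, -0.115, -0.643], [-0.647, -0.0, -0.762]]
wrist_force: [-0.1, 0.4, -1.2]
width: 0.0147
```

```bash
sed -i 's/\["scene","top"\]/["scene"]/' rel.py; python3 rel.py -18; python3 - <<'E'
from plan import *
o=telemetry.get_obs();p,R=ins(.175-.038,q=(-16.4,.9,1.65,0,-.48));print("err tool mm",(o["eef_rot"].T@(o["eef_pos"]-p)*1000).round(2),"rot",np.degrees(Ro.from_matrix(R.T@o["eef_rot"]).as_rotvec()).round(2),"Ftool",(o["eef_rot"].T@o["wrist_force"]).round(1),o["ft_torque"].round(2))
E
cp $(ls -t pics/rel*_scene.png|head -1) pics/n3.png
```

```text
t 19.75 p [ 0.495  -0.0719  0.2641] q [ 11.3  -4.7  86.4 -40.3 107.9   8.4] F [-0.1  0.4 -1.2] w 0.0147
stick dir vs tube (tool x): [ 0.      0.7621 -0.6474] N [-0.     0.643  0.766]
scene tank [ 5.246600e+02  1.811216e+02 -1.119000e-01  3.399400e+00] tube off x,n,t [-0.  -1.9 -2.5] 257 | stick at mouth x -0.3 n -1.0 slopes 0.0005 -0.0101 tipdist -17.6 275
   -> stick minus tube at mouth: x -0.2 n 0.9, t -15.1; 
err tool mm [ 0.39 -0.24  0.63] rot [-0.02 -0.08  0.06] Ftool [0.4 0.  1.1] [ 0.39  0.01 -0.04]
```

View pics/n3.png

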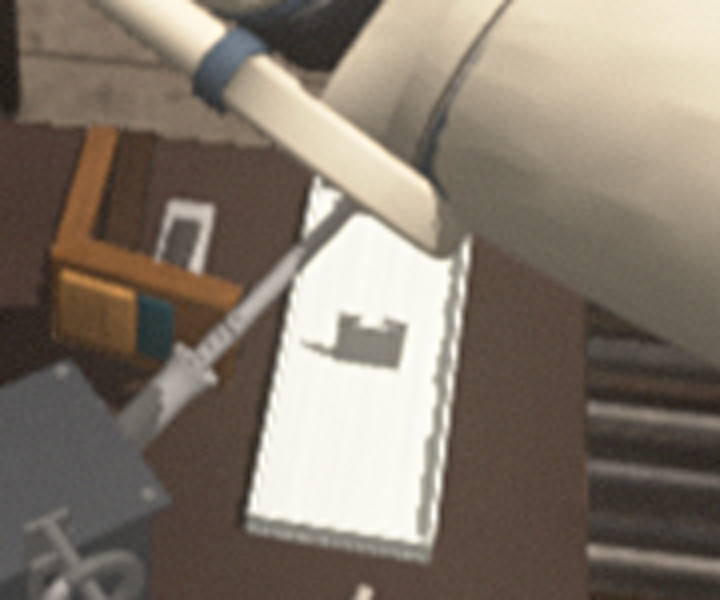

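Request:
servo_tool(
  motion=[
    [0.01,0,0.0002,0,0,0,0.0],
    [0.01,0,0,0,0,0,0.0],
    [0.01,0,0,0,0,0,0.0],
    [0,0,0,0,0,0,0],
  ],
)

```text
clock: 20.2
eef_pos: [0.4976, -0.0493, 0.2444]
eef_rot: [[0.088, 0.993, -0.075], [0.757, -0.116, -0.643], [-0.647, -0.0, -0.762]]
wrist_force: [-0.2, -0.2, -1.7]
width: 0.0147
```

```bash
cat > chk.py <<'E'
from plan import *
import sys
s=float(sys.argv[1])
o=st();p,R=ins(s,q=(-16.4,.9,1.65,0,-.48));print("err tool mm",(o["eef_rot"].T@(o["eef_pos"]-p)*1000).round(2),"rot",np.degrees(Ro.from_matrix(R.T@o["eef_rot"]).as_rotvec()).round(2),"Ftool",(o["eef_rot"].T@o["wrist_force"]).round(1),"Mtool",(o["eef_rot"].T@o["ft_torque"]).round(2))
E
python3 chk.py 0.107
```

```text
t 20.2 p [ 0.4976 -0.0493  0.2444] q [ 13.5  -3.2  86.9 -39.6 107.7  11.6] F [-0.2 -0.2 -1.7] w 0.0147
err tool mm [ 1.38 -0.36  1.43] rot [ 0.02 -0.07  0.  ] Ftool [ 0.9 -0.1  1.5] Mtool [-0.01  0.39  0.01]
```

Request:
servo_tool(
  motion=[
    [0.01,0,0,0,0,0,0.0],
    [0.01,0,0,0,0,0,0.0],
    [0.01,0,0,0,0,0,0.0],
    [0,0,0,0,0,0,0],
  ],
)

```text
clock: 20.6
eef_pos: [0.5003, -0.0266, 0.225]
eef_rot: [[0.088, 0.993, -0.075], [0.757, -0.116, -0.643], [-0.647, -0.0, -0.762]]
wrist_force: [0.4, 0.0, -1.9]
width: 0.0147
```

```bash
python3 chk.py 0.077
```

```text
t 20.6 p [ 0.5003 -0.0266  0.225 ] q [ 15.8  -1.4  87.2 -38.9 107.6  14.7] F [ 0.4  0.  -1.9] w 0.0147
err tool mm [ 1.32 -0.3   1.59] rot [ 0.02 -0.07  0.01] Ftool [1.3 0.4 1.4] Mtool [ 0.03  0.38 -0.02]
```

Request:
servo_tool(
  motion=[
    [0.01,0,0,0,0,0,0.0],
    [0.01,0,0,0,0,0,0.0],
    [0.01,0,0,0,0,0,0.0],
    [0.01,0,0,0,0,0,0.0],
    [0.01,0,0,0,0,0,0.0],
    [0.01,0,0,0,0,0,0.0],
    [0,0,0,0,0,0,0],
  ],
)

```text
clock: 21.3
eef_pos: [0.5057, 0.0187, 0.1863]
eef_rot: [[0.088, 0.993, -0.075], [0.757, -0.116, -0.643], [-0.648, 0.0, -0.762]]
wrist_force: [-0.8, -0.8, -0.6]
width: 0.0151
```

```bash
python3 chk.py 0.017;python3 - <<'E'
from h import *
p=optics.snapshot("scene");cv2.imwrite("pics/o_scene.png",cv2.resize(p["color"][100:300,220:460],None,fx=3,fy=3,interpolation=2))
E
```

```text
t 21.3 p [0.5057 0.0187 0.1863] q [ 20.    2.7  87.  -37.3 107.1  20.7] F [-0.8 -0.8 -0.6] w 0.0151
err tool mm [ 1.17 -0.17  1.87] rot [ 0.01 -0.08  0.02] Ftool [-0.2 -0.7  1. ] Mtool [-0.02  0.4   0.  ]
```

View pics/o_scene.png

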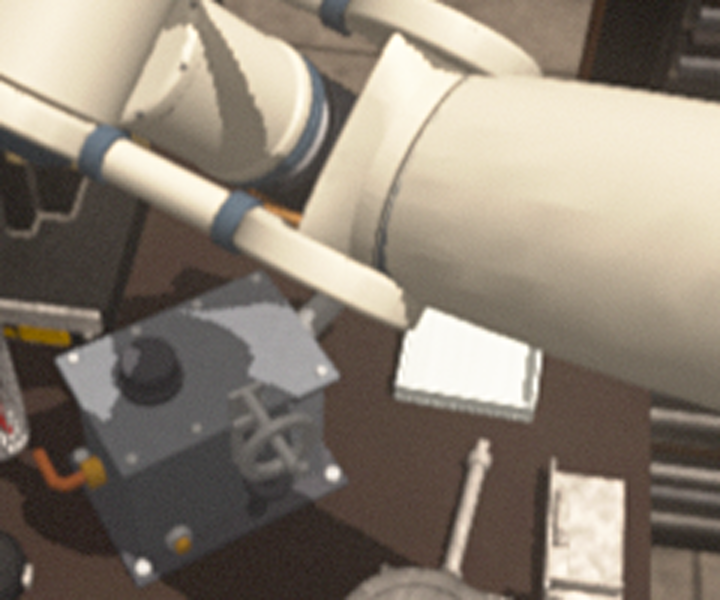

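Request:
servo_tool(
  motion=[
    [0.004,0,-0.0003,0,0,0,0.0],
    [0.004,0,-0.0003,0,0,0,0.0],
    [0.003,0,0,0,0,0,0.0],
    [0,0,0,0,0,0,0],
  ],
)

```text
clock: 21.75
eef_pos: [0.5069, 0.0267, 0.1808]
eef_rot: [[0.09, 0.993, -0.074], [0.757, -0.117, -0.643], [-0.647, 0.002, -0.762]]
wrist_force: [-0.7, 0.6, -0.7]
width: 0.0152
```

Request:
servo_tool(
  motion=[
    [0.002,0,0,0,0,0,0.0],
    [0.002,0,0,0,0,0,0.0],
    [0,0,0,0,0,0,0],
  ],
)

```text
clock: 22.05
eef_pos: [0.5072, 0.0297, 0.1783]
eef_rot: [[0.09, 0.993, -0.074], [0.757, -0.117, -0.643], [-0.647, 0.002, -0.762]]
wrist_force: [-0.3, -0.5, -1.9]
width: 0.0148
```

```bash
python3 chk.py 0.002
```

```text
t 22.05 p [0.5072 0.0297 0.1783] q [ 20.9   3.7  86.7 -36.9 107.   22.1] F [-0.3 -0.5 -1.9] w 0.0148
err tool mm [-0.2  0.1  0.9] rot [-0.03 -0.05  0.13] Ftool [ 0.8 -0.3  1.8] Mtool [ 0.01  0.43 -0.01]
```

Request:
servo_tool(
  motion=[
    [0.0015,0,0,0,0,0,0.0],
    [0.0015,0,0,0,0,0,0.0],
    [0,0,0,0,0,0,0],
  ],
)

```text
clock: 22.35
eef_pos: [0.5075, 0.032, 0.1764]
eef_rot: [[0.09, 0.993, -0.074], [0.757, -0.117, -0.643], [-0.647, 0.002, -0.762]]
wrist_force: [0.3, 0.6, -2.0]
width: 0.0148
```

Request:
servo_tool(
  motion=[
    [0.0015,0,0,0,0,0,0.0],
    [0,0,0,0,0,0,0],
  ],
)

```text
clock: 22.55
eef_pos: [0.5077, 0.0324, 0.1762]
eef_rot: [[0.091, 0.993, -0.074], [0.756, -0.118, -0.644], [-0.648, 0.003, -0.761]]
wrist_force: [-0.8, -3.7, 1.7]
width: 0.0149
```

```bash
python3 chk.py 0
```

```text
t 22.55 p [0.5077 0.0324 0.1762] q [ 21.2   4.1  86.6 -36.9 107.   22.6] F [-0.8 -3.7  1.7] w 0.0149
err tool mm [1.28 0.21 0.72] rot [-0.04 -0.13  0.21] Ftool [-4.  -0.3  1.2] Mtool [ 0.08 -0.32 -0.09]
```

Request:
servo_tool(
  motion=[
    [0.001,0,0,0,0,0,0.0],
    [0.001,0,0,0,0,0,0.0],
    [0,0,0,0,0,0,0],
    [0,0,0,0,0,0,0],
    [0,0,0,0,0,0,0],
    [0,0,0,0,0,0,0],
  ],
)

```text
clock: 23.15
eef_pos: [0.5077, 0.0326, 0.1762]
eef_rot: [[0.094, 0.993, -0.075], [0.754, -0.12, -0.646], [-0.65, 0.004, -0.76]]
wrist_force: [-3.5, -10.6, 6.4]
width: 0.0146
```

```bash
python3 chk.py 0; python3 - <<'E'
from stk import *
p=optics.snapshot("wrist");q=est(p,telemetry.get_obs());cv2.imwrite("pics/p_wrist.png",p["color"])
p=optics.snapshot("top");cv2.imwrite("pics/p_top.png",cv2.resize(p["color"][130:290,230:440],None,fx=3,fy=3,interpolation=2))
E
```

```text
t 23.15 p [0.5077 0.0326 0.1762] q [ 21.3   4.2  86.6 -37.  107.1  22.7] F [ -3.5 -10.6   6.4] w 0.0146
err tool mm [1.38 0.18 0.6 ] rot [-0.   -0.28  0.34] Ftool [-12.5  -2.2   2.3] Mtool [ 0.22 -1.48 -0.17]
stick in tool(-y,-z): x -10.3 y 4.3 z -8.7 yaw -1.90deg pitch -14.93deg n 10440 med 1.53
```

View pics/p_wrist.png

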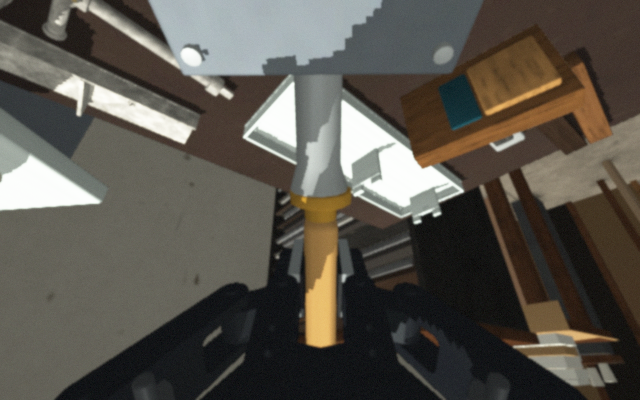

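Request:
servo_tool(
  motion=[
    [0,0,0,0,0,0,0],
    [0,0,0,0,0,0,0],
    [0,0,0,0,0,0,0],
    [-0.003,0,0,0,0,0,0],
    [-0.008,0,0,0,0,0,0],
    [-0.012,0,0,0,0,0,0],
    [-0.015,0,0,0,0,0,0],
    [-0.015,0,0,0,0,0,0],
    [-0.015,0,0,0,0,0,0],
    [-0.015,0,0,0,0,0,0],
  ],
)

```text
clock: 24.25
eef_pos: [0.5002, -0.0294, 0.2293]
eef_rot: [[0.091, 0.993, -0.073], [0.757, -0.117, -0.643], [-0.647, 0.003, -0.763]]
wrist_force: [-0.7, 0.2, -1.8]
width: 0.0149
```

```bash
python3 chk.py 0.081
```

```text
t 24.25 p [ 0.5002 -0.0294  0.2293] q [ 15.5  -1.7  87.1 -39.  107.7  14.4] F [-0.7  0.2 -1.8] w 0.0149
err tool mm [ 0.42 -0.07  0.14] rot [-0.06 -0.03  0.2 ] Ftool [ 1.3 -0.7  1.3] Mtool [ 0.05  0.43 -0.03]
```

Free and aligned; withdraw the rest.

Request:
servo_tool(
  motion=[
    [-0.015,0,0,0,0,0,0],
    [-0.015,0,0,0,0,0,0],
    [-0.015,0,0,0,0,0,0],
    [-0.015,0,0,0,0,0,0],
    [-0.015,0,0,0,0,0,0],
    [-0.015,0,0,0,0,0,0],
    [-0.015,0,0,0,0,0,0],
    [-0.015,0,0,0,0,0,0],
    [-0.005,0,0,0,0,0,0],
    [0,0,0,0,0,0,0],
  ],
)

```text
clock: 25.25
eef_pos: [0.489, -0.1235, 0.3097]
eef_rot: [[0.092, 0.993, -0.073], [0.757, -0.118, -0.643], [-0.647, 0.004, -0.763]]
wrist_force: [0.7, -0.4, -1.5]
width: 0.0148
```

```bash
python3 stk.py; python3 - <<'E'
from plan import *
from h import *
p=optics.snapshot("scene");cv2.imwrite("pics/r_scene.png",cv2.resize(p["color"][80:300,220:480],None,fx=2.8,fy=2.7,interpolation=2))
a=2.304
R=frame(np.array([np.sin(a),-np.cos(a),0]),np.array([0,0,-1.]))
b=plan([0.60,-.155,0.23],R,0.0,16)
E
```

```text
t 25.25 p [ 0.489  -0.1235  0.3097] q [  5.8  -7.2  84.1 -41.6 107.9   1.1] F [ 0.7 -0.4 -1.5] w 0.0148
[[0.092, 0.993, -0.073], [0.757, -0.118, -0.643], [-0.647, 0.004, -0.763]]
stick in tool(-y,-z): x -16.9 y 0.9 z 1.5 yaw -0.02deg pitch -0.27deg n 7022 med 0.35
[[0.0023, 0.0071, 0.0045, -0.0186, 0.0413, -0.0509, 0.0], [0.0017, 0.0071, 0.0047, -0.0186, 0.0413, -0.0509, 0.0], [0.0012, 0.0071, 0.0049, -0.0186, 0.0413, -0.0509, 0.0], [0.0006, 0.0071, 0.0051, -0.0186, 0.0413, -0.0509, 0.0], [0.0, 0.007, 0.0052, -0.0186, 0.0413, -0.0509, 0.0], [-0.0006, 0.0069, 0.0054, -0.0186, 0.0413, -0.0509, 0.0], [-0.0011, 0.0067, 0.0054, -0.0186, 0.0413, -0.0509, 0.0], [-0.0017, 0.0066, 0.0055, -0.0186, 0.0413, -0.0509, 0.0], [-0.0022, 0.0064, 0.0055, -0.0186, 0.0413, -0.0509, 0.0], [-0.0028, 0.0061, 0.0056, -0.0186, 0.0413, -0.0509, 0.0]]
[[-0.0033, 0.0059, 0.0055, -0.0186, 0.0413, -0.0509, 0.0], [-0.0038, 0.0056, 0.0055, -0.0186, 0.0413, -0.0509, 0.0], [-0.0043, 0.0053, 0.0054, -0.0186, 0.0413, -0.0509, 0.0], [-0.0048, 0.0049, 0.0053, -0.0186, 0.0413, -0.0509, 0.0], [-0.0053, 0.0046, 0.0052, -0.0186, 0.0413, -0.0509, 0.0], [-0.0057, 0.0042, 0.0051, -0.0186, 0.0413, -0.0509, 0.0]]
```

View pics/r_scene.png

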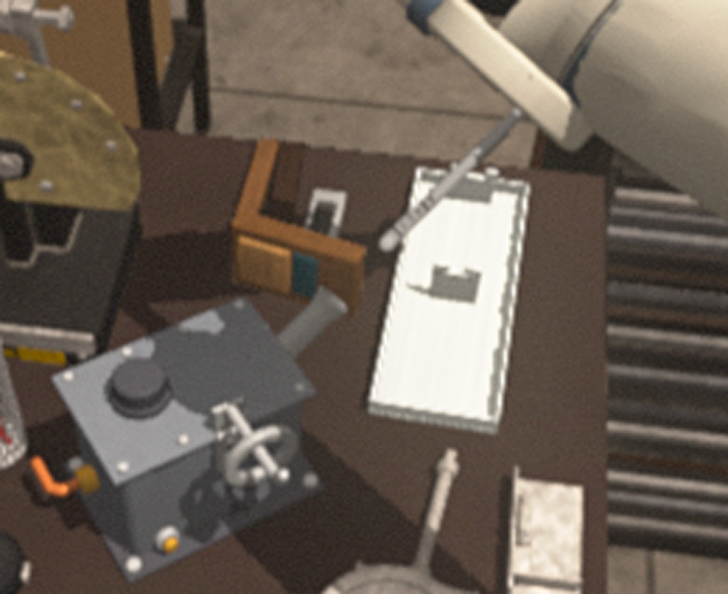

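Out, plug still hanging. Return over the tray.

Request:
servo_tool(
  motion=[
    [0.0023,0.007,0.0045,-0.0186,0.0413,-0.051,0.0],
    [0.0017,0.007,0.0047,-0.0186,0.0413,-0.051,0.0],
    [0.0012,0.007,0.005,-0.0186,0.0413,-0.051,0.0],
    [0.0006,0.007,0.005,-0.0186,0.0413,-0.051,0.0],
    [0.0,0.007,0.0052,-0.0186,0.0413,-0.051,0.0],
    [-0.0006,0.007,0.0054,-0.0186,0.0413,-0.051,0.0],
    [-0.0011,0.0067,0.0054,-0.0186,0.0413,-0.051,0.0],
    [-0.0017,0.0066,0.0055,-0.0186,0.0413,-0.051,0.0],
    [-0.0022,0.0064,0.0055,-0.0186,0.0413,-0.051,0.0],
    [-0.0028,0.006,0.0056,-0.0186,0.0413,-0.051,0.0],
  ],
)

```text
clock: 26.35
eef_pos: [0.5583, -0.1424, 0.2589]
eef_rot: [[-0.411, 0.911, 0.041], [0.875, 0.407, -0.262], [-0.255, -0.072, -0.964]]
wrist_force: [0.9, 0.2, -1.0]
width: 0.0149
```

Request:
servo_tool(
  motion=[
    [-0.0033,0.006,0.0055,-0.0186,0.0413,-0.051,0.0],
    [-0.0038,0.0056,0.0055,-0.0186,0.0413,-0.051,0.0],
    [-0.0043,0.0053,0.0054,-0.0186,0.0413,-0.051,0.0],
    [-0.0048,0.005,0.0053,-0.0186,0.0413,-0.051,0.0],
    [-0.0053,0.0046,0.0052,-0.0186,0.0413,-0.051,0.0],
    [-0.0057,0.0042,0.005,-0.0186,0.0413,-0.051,0.0],
    [0,0,0,0,0,0,0],
    [0,0,0,0,0,0,0],
  ],
)

```text
clock: 27.15
eef_pos: [0.5997, -0.1545, 0.2297]
eef_rot: [[-0.669, 0.743, -0.002], [0.743, 0.669, -0.001], [0.001, -0.002, -1.0]]
wrist_force: [-0.5, 1.0, -0.8]
width: 0.0149
```

```bash
python3 - <<'E'
from plan import *
o=st();print(o["eef_rot"].round(3).tolist())
a=2.304
R=frame(np.array([np.sin(a),-np.cos(a),0]),np.array([0,0,-1.]))
tip=o["eef_pos"]+o["eef_rot"]@np.array([.214-.0164,-.0009,-.0017]);print("tip",tip)
c,s=np.cos(2.31),np.sin(2.31);d=tip[:2]-np.array([.5485,-.0935]);print("in tray",c*d[0]+s*d[1],-s*d[0]+c*d[1])
plan([0.605,-.161,0.125],R,0.0,7)
E
```

```text
t 27.15 p [ 0.5997 -0.1545  0.2297] q [-1.76e+01  8.10e+00  6.89e+01 -1.00e-01  1.03e+02 -5.96e+01] F [-0.5  1.  -0.8] w 0.0149
[[-0.669, 0.743, -0.002], [0.743, 0.669, -0.001], [0.001, -0.002, -1.0]]
tip [ 0.46682113 -0.00831166  0.23152958]
in tray 0.11798166280184547 0.0029697617132953547
[[-0.0012, -0.0, 0.015, -0.0002, -0.0001, 0.0, 0.0], [-0.0012, -0.0, 0.015, -0.0002, -0.0001, 0.0, 0.0], [-0.0012, -0.0, 0.015, -0.0002, -0.0001, 0.0, 0.0], [-0.0012, -0.0, 0.015, -0.0002, -0.0001, 0.0, 0.0], [-0.0012, -0.0001, 0.015, -0.0002, -0.0001, 0.0, 0.0], [-0.0012, -0.0001, 0.015, -0.0002, -0.0001, 0.0, 0.0], [-0.0012, -0.0001, 0.015, -0.0002, -0.0001, 0.0, 0.0]]
```

Request:
servo_tool(
  motion=[
    [-0.004,0,0.015,0,0,0,0.0],
    [-0.005,0,0.015,0,0,0,0.0],
    [-0.005,0,0.015,0,0,0,0.0],
    [-0.005,0,0.015,0,0,0,0.0],
    [-0.005,0,0.015,0,0,0,0.0],
    [-0.004,0,0.015,0,0,0,0.0],
    [-0.002,0,0.012,0,0,0,0.0],
    [0,0,0.003,0,0,0,0],
    [0,0,0,0,0,0,0],
    [0,0,0,0,0,0,0],
  ],
)

```text
clock: 28.15
eef_pos: [0.6204, -0.177, 0.1267]
eef_rot: [[-0.67, 0.742, 0.002], [0.742, 0.67, -0.001], [-0.002, 0.001, -1.0]]
wrist_force: [-0.2, -0.1, -0.6]
width: 0.015
```

```bash
python3 stk.py; python3 - <<'E'
from fit import *
from plan import *
p=optics.snapshot("scene");cv2.imwrite("pics/t_scene.png",p["color"])
q=optics.snapshot("top");cv2.imwrite("pics/t_top.png",cv2.resize(q["color"][130:310,200:460],None,fx=2.7,fy=2.7,interpolation=2))
o=st()
tip=o["eef_pos"]+o["eef_rot"]@np.array([.214-.0164,-.0009,-.0017]);
c,s=np.cos(2.31),np.sin(2.31);d=tip[:2]-np.array([.5485,-.0935]);print("tip",tip,"in tray",c*d[0]+s*d[1],-s*d[0]+c*d[1])
W=cloud(p)*1000;x=W.reshape(-1,3);x=x[np.isfinite(x).all(1)]
l=loc(x,np.array([524.6,181,-.112,2.5]),0)
l=l[(l[:,0]>-92)&(l[:,0]<-70)&(l[:,2]>112)&(l[:,2]<170)&(abs(l[:,1]+10)<40)]
f=lambda a,b:np.minimum(abs(np.hypot(l[:,1]-a,l[:,2]-b)-22.5),6).sum()
print("ring",min((f(a,b),a,b) for a in np.arange(-30,10,1.) for b in np.arange(122,155,1.)),len(l),np.median(l[:,0]))
for n in["tape_measure","quoin_key","stamp_pad"]:print(n,[(np.round(b["bbox"]).tolist(),round(b["conf"],2)) for b in optics.boxes_of(n,q)[:1]])
E
```

```text
t 28.15 p [ 0.6204 -0.177   0.1267] q [-18.9  12.5  74.5   0.   92.9 -61. ] F [-0.2 -0.1 -0.6] w 0.015
[[-0.67, 0.742, 0.002], [0.742, 0.67, -0.001], [-0.002, 0.001, -1.0]]
stick in tool(-y,-z): x -15.8 y 0.9 z 1.8 yaw 0.02deg pitch -0.29deg n 7107 med 0.35
t 28.3 p [ 0.6205 -0.177   0.1271] q [-18.9  12.5  74.5  -0.   92.9 -61. ] F [-0.3 -0.6 -1. ] w 0.0152
tip [ 0.48730823 -0.0309714   0.12834945] in tray 0.08743383960593593 0.003095550604090745
ring (np.float64(731.1665435491796), np.float64(-11.0), np.float64(138.0)) 310 -85.64897803142523
tape_measure [([205.0, 199.0, 227.0, 221.0], 0.93)]
quoin_key [([299.0, 256.0, 350.0, 301.0], 0.66)]
stamp_pad [([363.0, 143.0, 386.0, 169.0], 0.76)]
```

View pics/t_scene.png

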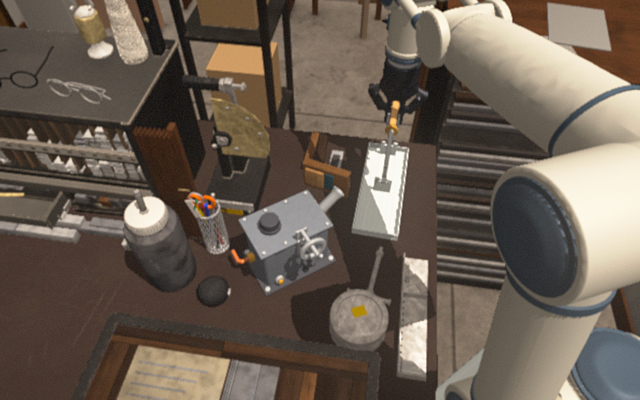

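View pics/t_top.png

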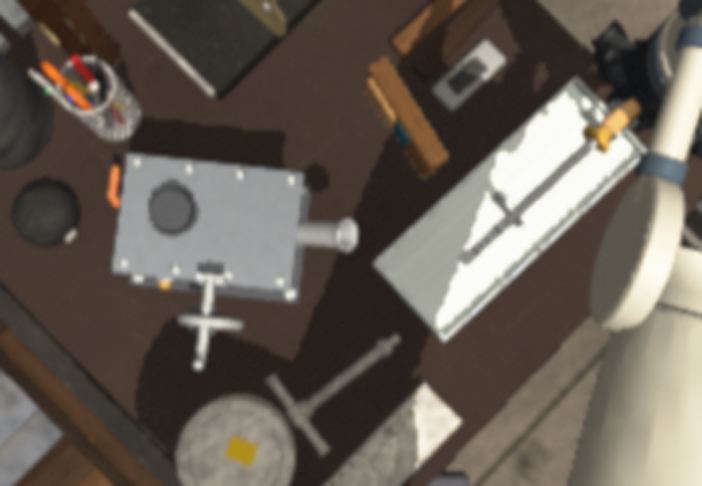

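```bash
python3 -c "
from station import bot
print(bot.close_job())"
```

```text
the job is handed in; nothing more can be done
None
```

I carried out the whole job and handed it in at about 28.5 s of the 70 s. The interface gave no verdict.

**What I did**
- **Plug:** I pulled it out along the tube axis and threaded its ring over the hook's turned-up end. On first lowering, the ring pressed against the side of the bar because the plug had shifted about 9 mm in the grip. I lifted slightly, moved it 9 mm across, lowered it again and let go.
- **Dipstick:** I gripped it by the handle and slid it down the tube until its collar stopped on the mouth. I held it there about 0.8 s at up to 12.5 N, and the picture showed the collar flush. I then drew it fully out and brought it back over the tray.

**Last checks**
- **Dipstick:** it is held level within about 0.3°, graduated side up. The tip is at z ≈ 0.128 m and 87 mm from the tray centre along its length (limit 135 mm), 3 mm off its centreline. The wrist force shows no outside contact.
- **Plug:** in both overhead views it hangs on the bar near the middle. I measured the ring centre about 2–5 mm from the hook seat along the bar, 1–3 mm sideways and 12–16 mm below the bar's axis. All of these are inside the limits.
- **Bystanders:** their boxes in the top view moved no more than about 4 pixels (roughly 1 cm, mostly detector noise). The pictures show nothing shifted.

**Checks that disagreed**
- While gripping the 7 mm ring, the finger opening read only 2.4 mm, although the plug was held securely.
- The cameras put the tank 2–3 mm too high, which matches the stated calibration error. I used 1.5 mm.
- The top-camera check of the dipstick against the tube failed because the arm hid the tube. I relied on the scene camera and the wrist force instead.
- The stick-pose fit gave a wrong result while the collar was seated, so there I relied on the picture and the force reading.

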